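Load the soil-sample mixer

TASK

Get the soil-sample mixer ready to run: lower the white carousel fully home over the carriage's steel shaft and brass pin, stand every soil jar that is on the bench upright in a well of its own, then lower the blue cover fully home over the same shaft and pin, flat on the carousel's hub. Last, push the loaded carriage by its orange tab away from you until you feel it come up hard against its end stop, let go, and leave everything else on the bench where it was.

Things in the scene. Friction and masses are not known exactly. Their poses are not given: they have to be found in the camera images.
- dock: grey mixer base fixed to the bench, 400 x 170 mm, with a white drive block 75 mm tall at its far end; origin on the bench under the shaft's place when the carriage is fully out; its x axis is the way the carriage slides home. Placement and yaw vary by start
- carriage (a joint): slide of the aluminium carriage (170 x 150 mm platform, top face 40 mm above the bench) along the dock's +x. 0 m = fully out, 0.060 m = hard against the end stop (home). About 5 N of dry friction; stays where it is left. Starts at 0 to 20 mm. The reading is noisy: go by the felt stop; home is within 1.5 mm of it
- seat (a point): point on the carriage's top face at the foot of the shaft; moves with the carriage, axes parallel to the dock's. Steel shaft: upright, 18 mm in diameter, 104 mm tall from here, its top 14 mm a cone narrowing to 6 mm. Brass pin: 8 mm in diameter, 42 mm from the shaft's axis along the seat's +x, 94 mm tall, its top 8 mm a cone
- pin_tip (a point): tip of the brass anti-rotation pin, 94 mm above the carriage's top face
- tab (a point): orange upright push tab at the carriage's near end, 60 mm wide, 12 mm thick, its top 60 mm above the platform's top face; this point is on the tab's near face (the face to push, towards the dock's +x), 45 mm above the platform's top face and 139 mm from the shaft's axis
- carousel: white square plate 154 x 154 x 10 mm, grey square hub tube at its centre, outside 44 x 44 mm, hub top 76 mm above the plate's underside; 0.4 kg. Origin: centre of the underside; z up, x towards the pin hole (10.5 mm, 42 mm from the centre; centre hole 20.5 mm). Seated: origin at the seat, x along the seat's x. Grip the hub across its y faces, as the pin comes up on the x side. Four wells
- well0 (a point): centre of the floor of the well at x +48, y +48 mm on the carousel, 10 mm above its underside. Each well is a ring 12 mm tall, 50 mm inside, 56 mm outside
- well1 (a point): the same, at x +48, y -48 mm
- well2 (a point): the same, at x -48, y -48 mm
- well3 (a point): the same, at x -48, y +48 mm
- cover: blue square plate 150 x 150 x 8 mm, black square grip tube at its centre, outside 36 x 36 mm, its top 45 mm above the plate's underside; 0.25 kg. Same centre hole and pin hole (42 mm out on +x) as the carousel. Origin: centre of the underside, z up. Seated: underside on the hub's top, 76 mm above the seat, x axes alike; the pin then stands 10 mm above its plate
- jar0: soil-sample jar, closed, a brown cylinder with a pale label and a yellow lid, 44 mm across and 60 mm tall, 0.1 to 0.2 kg; origin at the centre of its underside, z up its axis. May be absent
- jar1: soil-sample jar, closed, a brown cylinder with a pale label and a green lid, 44 mm across and 60 mm tall, 0.1 to 0.2 kg; origin at the centre of its underside, z up its axis. May be absent
- jar2: soil-sample jar, closed, a brown cylinder with a pale label and a red lid, 44 mm across and 60 mm tall, 0.1 to 0.2 kg; origin at the centre of its underside, z up its axis. May be absent
- jar3: soil-sample jar, closed, a brown cylinder with a pale label and a white lid, 44 mm across and 60 mm tall, 0.1 to 0.2 kg; origin at the centre of its underside, z up its axis. May be absent
- cactus: bystander, to be left alone: cactus in a terracotta pot, 72 mm across, 125 mm tall; origin under its centre
- drink: bystander, to be left alone: drink bottle, 64 mm across, 190 mm tall; origin under its centre
- sensor_board: bystander, to be left alone: green circuit board, 90 x 60 x 14 mm, lying flat; origin under its centre
- beaker: bystander, to be left alone: clear beaker, 70 mm across, 80 mm tall; origin under its centre
- driver: bystander, to be left alone: screwdriver 170 mm long, lying on the bench; origin under it
- pen: bystander, to be left alone: black pen 140 mm long, lying on a notebook 10 mm thick; origin under its middle
Things that resemble listed ones, but are neither listed nor needed, are in the scene too. Leave any pink or purple look-alike of the jar1 alone.

How it is judged:
On the way, in this order (a step that is already met when the one before it is completed fails the run):
1. the carousel is fully home over shaft and pin (z of carousel in the frame of seat below 0.003 m and horizontal distance between carousel and seat below 0.004 m and angle between the x axis of carousel and the x axis of seat, either way round below 0.08 rad and angle between carousel's own z axis and vertical below 0.035 rad), for 0.3 s.
2. every jar present stands upright in a well (all of step 1 and (distance between jar0 and well0 below 0.006 m or distance between jar0 and well1 below 0.006 m or distance between jar0 and well2 below 0.006 m or distance between jar0 and well3 below 0.006 m) and angle between each of jar0, jar1, jar2, jar3's own z axis and vertical below 0.1 rad and (distance between jar1 and well0 below 0.006 m or distance between jar1 and well1 below 0.006 m or distance between jar1 and well2 below 0.006 m or distance between jar1 and well3 below 0.006 m) and (distance between jar2 and well0 below 0.006 m or distance between jar2 and well1 below 0.006 m or distance between jar2 and well2 below 0.006 m or distance between jar2 and well3 below 0.006 m) and (distance between jar3 and well0 below 0.006 m or distance between jar3 and well1 below 0.006 m or distance between jar3 and well2 below 0.006 m or distance between jar3 and well3 below 0.006 m)), for 0.3 s.
3. the cover is fully home over shaft and pin, on the hub (all of step 2 and z of cover in the frame of seat between 0.07 and 0.079 m and horizontal distance between cover and seat below 0.004 m and angle between the x axis of cover and the x axis of seat, either way round below 0.08 rad and angle between cover's own z axis and vertical below 0.035 rad), for 0.3 s.
4. the loaded carriage is against its end stop (all of step 1 and value of joint carriage above 0.0585 m and z of cover in the frame of seat between 0.07 and 0.079 m and horizontal distance between cover and seat below 0.004 m and angle between the x axis of cover and the x axis of seat, either way round below 0.08 rad and angle between cover's own z axis and vertical below 0.035 rad), for 0.3 s.
At the end, for the whole second after the job is handed in: Carousel and cover fully seated (3 mm in height, 4 mm sideways, 0.08 rad of turn), every jar present upright within 6 mm of the centre of a well's floor, carriage within 1.5 mm of its end stop, all at rest (all of step 4 and (distance between jar0 and well0 below 0.006 m or distance between jar0 and well1 below 0.006 m or distance between jar0 and well2 below 0.006 m or distance between jar0 and well3 below 0.006 m) and angle between each of jar0, jar1, jar2, jar3's own z axis and vertical below 0.1 rad and (distance between jar1 and well0 below 0.006 m or distance between jar1 and well1 below 0.006 m or distance between jar1 and well2 below 0.006 m or distance between jar1 and well3 below 0.006 m) and (distance between jar2 and well0 below 0.006 m or distance between jar2 and well1 below 0.006 m or distance between jar2 and well2 below 0.006 m or distance between jar2 and well3 below 0.006 m) and (distance between jar3 and well0 below 0.006 m or distance between jar3 and well1 below 0.006 m or distance between jar3 and well2 below 0.006 m or distance between jar3 and well3 below 0.006 m) and linear speed of each of jar0, jar1, jar2, jar3, carousel, cover below 0.02 m/s); the robot touches nothing.
It fails at once if a bystander is shifted more than 40 mm or knocked over (distance of any of cactus, drink, sensor_board, beaker, driver, pen from where it was at the start of the episode above 0.04 m or angle between any of cactus, drink, beaker's own z axis and vertical above 0.6 rad).
Of jar0, jar1, jar2, jar3 only 2 to 4 are there at a start; the rules pass over those that are not, and their reading is None.
At some moment in a run one of jar0, jar1, jar2, jar3, cover may be knocked a few centimetres aside while the robot is not near it.
It also fails if it takes over 210 s, if anything falls off the work surface, if the arm or the gripper's body presses on something with over 40 N, if the wrist force passes 120 N, or if a joint passes its speed limit or range.

ROBOT

A 6-joint arm with a two-finger parallel gripper is mounted at the origin on the work surface. World frame = base frame: x ahead of the robot, y to its left, z up, the work surface at z = 0. Lengths are in m, angles in rad, forces in N, time in s.
With the tool pointing down it reaches from about 0.275 to 0.725 m from the base axis. Payload 5.6 kg.
Tool frame: the origin (TCP) lies at the very end of the fingers, on their centre line; the grasp point (between the pads) lies 19 mm behind it; z points along the fingers, x is the direction in which the jaws open and shut, and the axes are right-handed (so a half turn about z gives the same grasp; the last joint's range is limited). The gripper opens to 85 mm and grips with 20 to 120 N. Pads are 22 mm wide; open, the fingers measure 114 mm over their backs; the gripper's body (76 mm by 85 mm) begins 54 mm behind the grasp point. The pads swing forward as they close: fully open they stand 13 mm farther back than shut.
Start: joints at [1.45, 0.255, 0.108, 0, -1.424, -0.285], TCP at [0.217, 0.505, 0.209] pointing down, gripper open.
Joint ranges: [-2.95, 2.95], [-1.21, 1.97], [-1.09, 1.5], [-2.87, 1.71], [-2.94, -0.07], [-3.05, 3.05]. Speed limits (rad/s): [2.57, 2.57, 3.14, 3.14, 3.14, 3.14].

INTERFACE

Orientations are given as [roll, pitch, yaw] about the fixed x, y, z axes, in that order (R = Rz(yaw) Ry(pitch) Rx(roll)).
In Python, from cell import manip gives the robot as it stands.
- The arm moves only by the tool jog_arm, never from a script. Its argument "plan" is a list of rows, each an object with "linear": the shift along the world's x, y, z in cm, a list of three; "rotation": the turn, a rotation vector about the world's x, y, z in rad, a list of three. In form: [{"linear": [tx, ty, tz], "rotation": [ax, ay, az]}, ...]. A call has 1 to 8 rows; each row shifts and turns the pose as measured when the row begins; what a row does not reach is not made up. A row lasts 1/10 s, in which the tool goes at most 50 mm and 8.59 degrees, less where a joint would pass 70% of its speed; a pose out of reach is approached as far as the arm can. A call with a gripper value outside its range is refused whole. "fingers" is the closure, from -1 (fully open) to 1 (shut), so that 0 is half open, set as the call begins (left out, the last holds). The fingers move at their own pace and stop on an object; "newtons" is the grip in N (left out, the last holds). Time passes only in rows, so rows that do not move let the fingers close. It gives the time, the measured TCP pose, the force and the opening at its end, in the units of the state.
- manip.sense(): the state, without advancing time (a new reading comes with each control period).
- manip.snapshot(name): name is "scene" or "top" or "wrist"; returns a dict with "color" (480x640x3 uint8, red, green, blue), "fx", "fy", "cx", "cy" (pixels), "extrinsics" (4x4, takes a point from camera to world coordinates). Camera axes: x right, y up, looking along -z (the intrinsics and any distortion apply to the point x, -y, -z); pixel columns grow to the right and rows downward; lengths in m; the calibration is good to about 2 mm. A picture is of the moment at which its call begins. There is no depth.
- manip.job_done(): hands the job in, once; it reports no verdict.
The state is a dict: "time": time; "joint_positions": joint angles; "qd": joint speeds; "tau": joint torques, N m; "position": TCP position; "ee_rot": TCP orientation; "wrist_force": force on the tool from outside, world axes, zero at the start; "torque": the same for the moment, N m; "width": opening from 0.0 (shut) to 1.0 (fully open).
Only numpy, scipy, OpenCV 4.12 (cv2) and the standard library are available. Lean on these libraries where they do the work, as an engineer would, in place of code of your own. Each camera call takes 0.05 s, during which the arm holds its last target. There are 200 camera calls.

## Working session

There is one attempt and no reset: what is moved stays moved. The work goes in short steps, Python scripts to look and compute and a tool call to move; the robot and the scene stay as the last step left them, time stands still between calls to the robot, and variables do not carry over. Pictures are saved under pics/ and viewed, about 12 in all and at most 16, crops included, and the job is handed in when it is done.

Besides the shell and the picture viewer there is one more tool, called after "Emit:" in YAML: its name, and indented under it one key for each argument. jog_arm: Moves the arm, as the interface text tells. Its arguments: {"type":"object","properties":{"plan":{"type":"array","items":{"type":"object","properties":{"linear":{"type":"array","items":{"type":"number"}},"rotation":{"type":"array","items":{"type":"number"}}}}},"fingers":{"type":"number"},"newtons":{"type":"number"}},"required":["plan"]}

```bash
ls; mkdir -p pics; python3 - <<'E'
from cell import manip
import cv2,numpy as np
print(manip.sense())
for n in ("scene","top"):
    s=manip.snapshot(n); cv2.imwrite(f"pics/{n}0.png",s["color"][...,::-1]); print(n,{k:(np.round(v,4).tolist() if k!="color" else 0) for k,v in s.items()})
E
```

```text
pics
{'time': 0.0, 'joint_positions': array([ 1.44957137e+00,  2.55732637e-01,  1.06949597e-01, -4.75887357e-04,
       -1.42391906e+00, -2.84615016e-01]), 'qd': array([ 3.21379497e-04, -7.28999462e-04,  1.04122134e-03,  1.40822204e-03,
       -6.86175956e-05,  1.27507032e-03]), 'tau': array([-2.38985151e-03, -3.86626518e+01,  2.37939334e+01,  5.36526114e+00,
       -6.09832481e-03,  1.70269132e-07]), 'position': array([0.21685792, 0.50482277, 0.20828151]), 'ee_rot': array([-3.14150923e+00, -1.96126654e-03, -1.97670648e+00]), 'wrist_force': array([-0.90907143, -0.28115805,  0.33161033]), 'torque': array([-0.03099789,  0.04418625, -0.01723383]), 'width': 1.0014433385097323}
scene {'color': 0, 'fx': 555.2776, 'fy': 555.2776, 'cx': 314.5219, 'cy': 239.8925, 'extrinsics': [[0.5921, -0.6076, 0.5294, 1.2719], [0.8057, 0.4618, -0.371, -0.5614], [-0.0191, 0.6462, 0.7629, 1.242], [0.0, 0.0, 0.0, 1.0]]}
top {'color': 0, 'fx': 468.2422, 'fy': 468.2422, 'cx': 320.4824, 'cy': 239.2633, 'extrinsics': [[0.0954, 0.9738, -0.2065, 0.245], [-0.9954, 0.0926, -0.023, -0.0237], [-0.0033, 0.2078, 0.9782, 1.3532], [0.0, 0.0, 0.0, 1.0]]}
```

View pics/scene0.png

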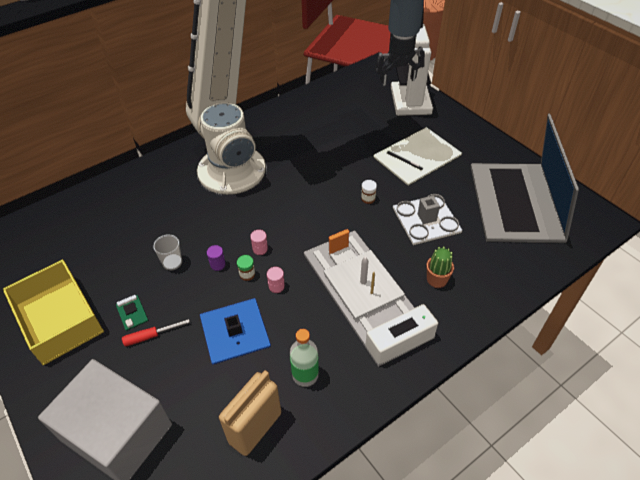

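View pics/top0.png

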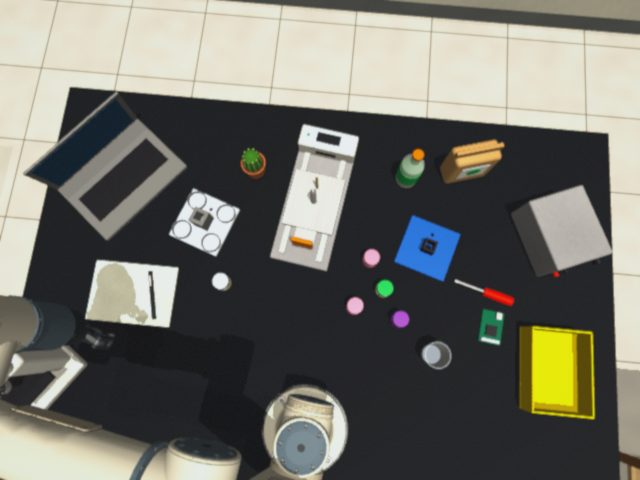

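Scene view: the jars are green-lidded at (245,267), which is jar1, and white-lidded at (369,190), which is jar3. The look-alikes are pink at (259,242) and (276,279), and purple at (215,258). The carousel is at (428,218), the cover at (234,328), the shaft at (364,270) and the tab at (340,240).
Top view: green at (385,288), white at (221,281), carousel at (204,222), cover at (428,246), and the shaft and pin at (313,195) and (317,182).

```bash
cat > h.py <<'E'
from cell import manip
import cv2,numpy as np
from scipy.optimize import least_squares
def snap(n,save=None):
    s=manip.snapshot(n)
    if save: cv2.imwrite(f"pics/{save}.png",s["color"][...,::-1])
    return s
def ray(s,u,v):
    E=np.array(s["extrinsics"]); d=np.array([(u-s["cx"])/s["fx"],-(v-s["cy"])/s["fy"],-1.])
    d=E[:3,:3]@d; return E[:3,3],d/np.linalg.norm(d)
def onz(s,u,v,z):
    c,d=ray(s,u,v); return c+d*(z-c[2])/d[2]
def proj(s,P):
    E=np.array(s["extrinsics"]); p=(np.atleast_2d(P)-E[:3,3])@E[:3,:3]
    return np.c_[s["cx"]+s["fx"]*p[:,0]/-p[:,2], s["cy"]-s["fy"]*p[:,1]/-p[:,2]]
def tri(*obs): # (snap,u,v)...
    A=np.zeros((3,3));b=np.zeros(3);L=[]
    for s,u,v in obs:
        c,d=ray(s,u,v);M=np.eye(3)-np.outer(d,d);A+=M;b+=M@c;L.append((c,d))
    P=np.linalg.solve(A,b); return P,max(np.linalg.norm(np.cross(P-c,d)) for c,d in L)
def tile(s,u0,v0,u1,v1,W=400,H=300):
    im=s["color"][v0:v1,u0:u1,::-1].copy(); k=min(W/(u1-u0),H/(v1-v0))
    im=cv2.resize(im,None,fx=k,fy=k,interpolation=cv2.INTER_CUBIC)
    for u in range(-(-u0//10)*10,u1,10): cv2.line(im,(int((u+.5-u0)*k),0),(int((u+.5-u0)*k),6 if u%50 else 14),(0,255,255),1); cv2.putText(im,str(u),(int((u-u0)*k)-8,22),0,.3,(0,255,255),1)
    for v in range(-(-v0//10)*10,v1,10): cv2.line(im,(0,int((v+.5-v0)*k)),(6,int((v+.5-v0)*k)),(0,255,255),1); cv2.putText(im,str(v),(8,int((v-v0)*k)+6),0,.3,(0,255,255),1)
    out=np.zeros((H,W,3),np.uint8); out[:im.shape[0],:im.shape[1]]=im[:H,:W]; return out
def mont(name,tiles,cols=2):
    rows=[np.hstack(tiles[i:i+cols]) for i in range(0,len(tiles),cols)]; cv2.imwrite(f"pics/{name}.png",np.vstack(rows))
E
python3 - <<'E'
from h import *
t=snap("top");s=snap("scene");w=snap("wrist")
print(w["fx"],w["cx"],w["cy"],np.round(w["extrinsics"],4).tolist())
mont("m1",[tile(t,160,180,260,255),tile(s,385,180,485,255),tile(t,265,165,365,240),tile(s,300,225,400,300)])
mont("m2",[tile(t,385,205,485,280),tile(s,190,290,290,365),tile(t,340,240,440,315),cv2.resize(w["color"][...,::-1],(400,300))])
E
```

```text
330.991291537398 319.62339371210226 239.88424267518207 [[-0.3933, 0.888, 0.2383, 0.277], [-0.9194, -0.3806, -0.0995, 0.48], [0.0023, -0.2582, 0.9661, 0.3726], [0.0, 0.0, 0.0, 1.0]]
```

View pics/m1.png

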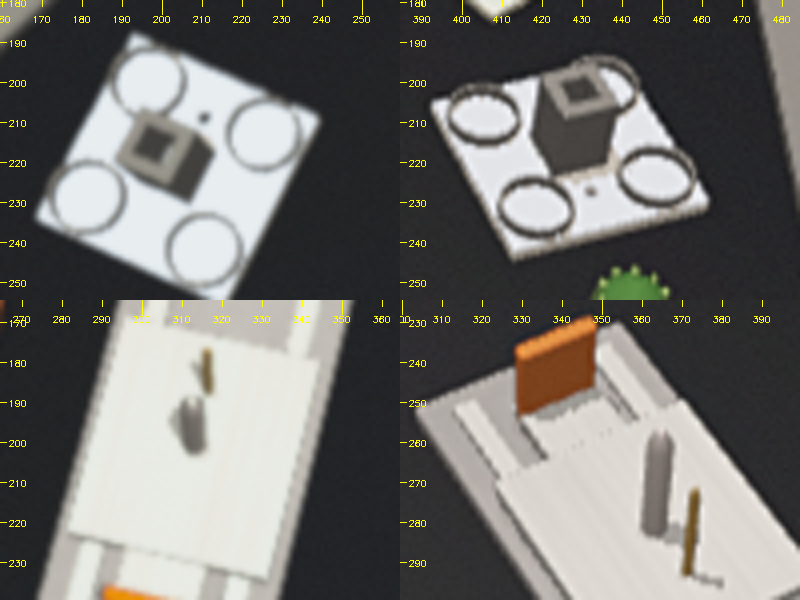

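View pics/m2.png

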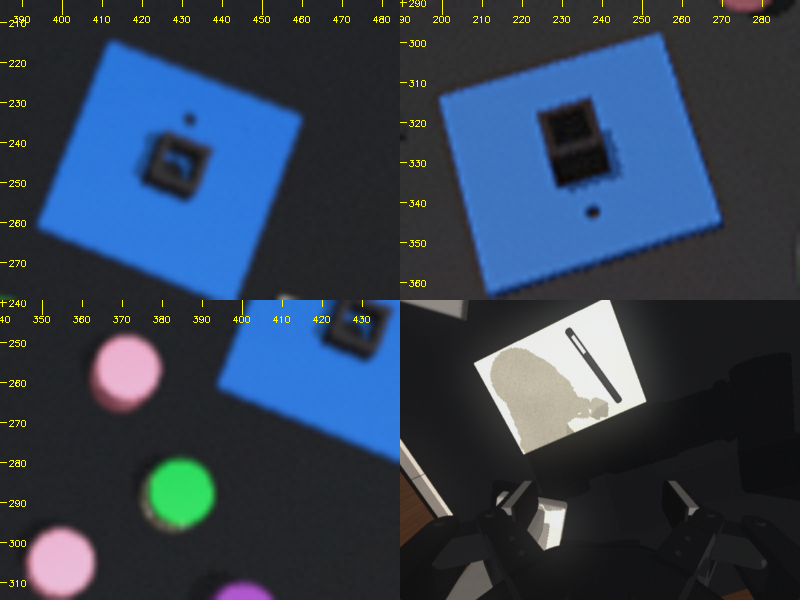

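The pin holes face away from the robot on both plates. For the carousel it is at top (210.8,208.8) and scene (432.3,227.3). For the cover it is at top (432,234.5) and scene (237.5,342). I'll compute the poses from both views.

```bash
cat > fit.py <<'E'
from h import *
def fitpose(obs,x0,z0=None):
    """obs: list of (snap,(u,v),(mx,my,mz)); unknown x,y,yaw (and z unless z0)"""
    def P(p,m):
        c,s=np.cos(p[2]),np.sin(p[2]); z=p[3] if z0 is None else z0
        return np.array([p[0]+c*m[0]-s*m[1],p[1]+s*m[0]+c*m[1],z+m[2]])
    f=lambda p:np.concatenate([(proj(s,P(p,m))[0]-uv) for s,uv,m in obs])
    r=least_squares(f,list(x0)+([0.02] if z0 is None else []),x_scale=.1,loss="soft_l1"); return r.x,np.round(r.fun.reshape(-1,2),1).tolist()
E
python3 - <<'E'
from fit import *
t=snap("top");s=snap("scene")
h=.077
car=[(t,(210.7,208.7),(.042,0,.010)),(t,(197.6,214.4),(0,0,.076)),(t,(192.7,187.7),(h,h,.01)),(t,(239.5,209),(h,-h,.01)),(t,(168.5,233.7),(-h,h,.01)),
 (s,(432.2,227.2),(.042,0,.010)),(s,(429,201.5),(0,0,.076)),(s,(392.5,205.2),(-h,-h,.01)),(s,(413.5,241.2),(h,-h,.01)),(s,(461.5,230.7),(h,h,.01))]
print("carousel",fitpose(car,[.5,.25,-.5]))
c=.075
cov=[(t,(411.5,214.5),(c,c,.008)),(t,(459.5,233.5),(c,-c,.008)),(t,(393.5,261),(-c,c,.008)),(t,(431.5,234),(.042,0,.008)),(t,(429.2,245),(0,0,.045)),
 (s,(199.5,313.5),(-c,-c,.008)),(s,(254,297.5),(-c,c,.008)),(s,(269.5,344),(c,c,.008)),(s,(211.5,362),(c,-c,.008)),(s,(237.5,342),(.042,0,.008)),(s,(231,320.5),(0,0,.045))]
print("cover",fitpose(cov,[.45,-.25,-.3]))
seat=[(t,(316.2,176.5),(.042,0,.094)),(t,(316.7,187.5),(.042,0,0)),(t,(312,189.5),(0,0,.104)),(t,(313.7,201.7),(0,0,0)),
 (s,(373.5,271.5),(.042,0,.094)),(s,(371.5,293),(.042,0,0)),(s,(364.7,258.2),(0,0,.104)),(s,(363.2,282.7),(0,0,0))]
print("seat",fitpose(seat,[.55,0,-.2]))
def blob(S,box,lo,hi):
    u0,v0,u1,v1=box; hsv=cv2.cvtColor(S["color"][v0:v1,u0:u1],cv2.COLOR_RGB2HSV)
    m=cv2.inRange(hsv,lo,hi); n,_,st,ce=cv2.connectedComponentsWithStats(m); i=1+st[1:,4].argmax(); return ce[i]+[u0,v0],st[i,4]
for nm,bt,bs,lo,hi in [("green",(370,270,400,305),(230,250,262,272),(45,100,80),(75,255,255)),("white",(208,268,236,294),(358,176,380,191),(0,0,185),(180,60,255))]:
    a,na=blob(t,bt,lo,hi);b,nb=blob(s,bs,lo,hi);print(nm,a,na,b,nb,tri((t,*a),(s,*b)))
E
```

```text
carousel (array([ 0.54993775,  0.35540455, -0.3389673 ,  0.00357864]), [[-0.1, -0.1], [0.6, 0.9], [0.6, 0.3], [-0.4, -0.2], [0.0, -0.2], [0.2, -0.1], [0.6, 0.1], [0.2, -0.1], [-0.5, 0.7], [0.2, -1.2]])
cover (array([ 0.53313215, -0.3039469 , -0.2985259 ,  0.0041915 ]), [[0.4, 0.5], [0.5, 0.4], [0.5, 0.2], [0.5, 0.5], [0.8, 0.0], [-0.1, -0.0], [0.6, -0.2], [0.8, -0.1], [0.2, 0.2], [0.6, -0.1], [1.1, 0.1]])
seat (array([ 0.63409788,  0.03871979, -0.12570112,  0.03937994]), [[-0.0, 0.3], [-0.1, 0.1], [0.7, 0.4], [-0.3, -0.7], [0.3, 0.3], [0.0, 0.4], [0.2, -0.3], [-0.3, -0.5]])
green [384.9338843  287.51239669] 242 [244.55399061 262.21126761] 213 (array([ 0.39946669, -0.18368527,  0.05814661]), np.float64(5.43600105017831e-05))
white [219.953125   280.55729167] 192 [368.6097561  184.91056911] 123 (array([0.37509564, 0.27321811, 0.06054858]), np.float64(0.00019344493763831858))
```

Emit:
jog_arm:
  plan:
    - {"linear": [4.2, -1.9, 0], "rotation": [0, 0, 0.067]}
    - {"linear": [4.2, -1.9, 0]}
    - {"linear": [4.2, -1.9, 0]}
    - {"linear": [4.2, -1.9, 0]}
    - {"linear": [4.2, -1.9, 0]}
    - {"linear": [4.2, -1.9, 0]}
    - {"linear": [4.2, -1.9, 0]}
    - {"linear": [3.9, -1.7, 0]}
  fingers: -1
  newtons: 60

```text
schema error: expected keys linear, rotation
```

Emit:
jog_arm:
  plan:
    - {"linear": [4.2, -1.9, 0], "rotation": [0, 0, 0.067]}
    - {"linear": [4.2, -1.9, 0], "rotation": [0, 0, 0]}
    - {"linear": [4.2, -1.9, 0], "rotation": [0, 0, 0]}
    - {"linear": [4.2, -1.9, 0], "rotation": [0, 0, 0]}
    - {"linear": [4.2, -1.9, 0], "rotation": [0, 0, 0]}
    - {"linear": [4.2, -1.9, 0], "rotation": [0, 0, 0]}
    - {"linear": [4.2, -1.9, 0], "rotation": [0, 0, 0]}
    - {"linear": [3.9, -1.7, 0], "rotation": [0, 0, 0]}
  fingers: -1
  newtons: 60

```text
time: 1.15
position: [0.5563, 0.3512, 0.209]
ee_rot: [3.14, 0.001, -1.895]
wrist_force: [1.0, 1.4, -0.5]
width: 1.0
```

```bash
python3 - <<'E'
from fit import *
w=snap("wrist","w1"); h=.077
c,s=np.cos(-.339),np.sin(-.339)
for m in [(.042,0,.01),(0,0,.076),(.022,.022,.076),(.022,-.022,.076),(-.022,.022,.076),(-.022,-.022,.076),(h,h,.01),(h,-h,.01),(-h,h,.01),(-h,-h,.01)]:
    print(m,proj(w,[.5499+c*m[0]-s*m[1],.3554+s*m[0]+c*m[1],m[2]]).round(1).tolist())
p=manip.sense(); print(p["position"],p["ee_rot"])
im=tile(w,120,90,520,390,800,600);cv2.imwrite("pics/w1c.png",im)
E
```

```text
(0.042, 0, 0.01) [[318.6, 180.3]]
(0, 0, 0.076) [[317.7, 232.5]]
(0.022, 0.022, 0.076) [[293.8, 208.5]]
(0.022, -0.022, 0.076) [[342.3, 209.3]]
(-0.022, 0.022, 0.076) [[293.9, 254.9]]
(-0.022, -0.022, 0.076) [[340.7, 255.6]]
(0.077, 0.077, 0.01) [[246.1, 145.5]]
(0.077, -0.077, 0.01) [[392.0, 148.0]]
(-0.077, 0.077, 0.01) [[251.5, 281.8]]
(-0.077, -0.077, 0.01) [[382.4, 283.7]]
[0.56104502 0.34741712 0.20749039] [-3.14125492e+00 -2.12278108e-03 -1.89975405e+00]
```

View pics/w1c.png

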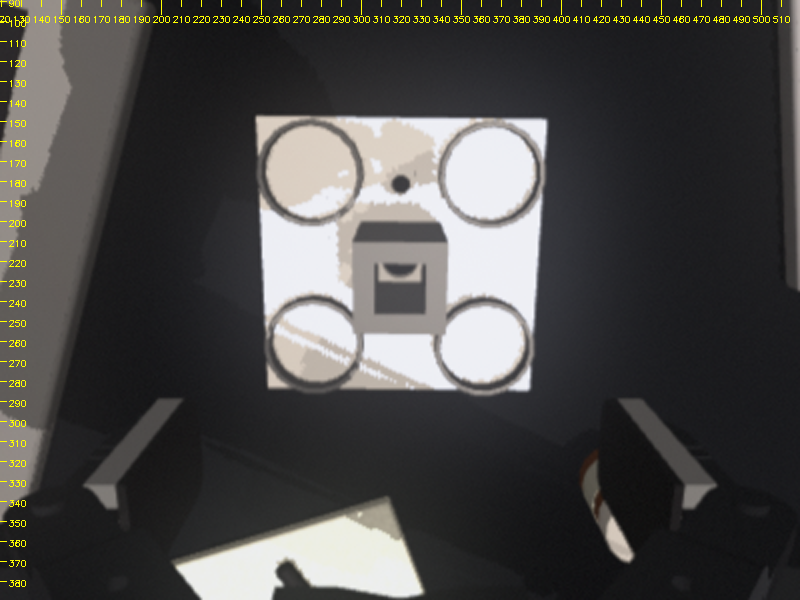

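```bash
python3 - <<'E'
from fit import *
w=snap("wrist"); h=.077
a=(.0220,.022,.076)
ob=[(w,(320,181.5),(.042,0,.01)),(w,(248,147.5),(h,h,.01)),(w,(393,149),(h,-h,.01)),(w,(253.5,283),(-h,h,.01)),(w,(384,284.5),(-h,-h,.01)),
(w,(296,210.5),(.022,.022,.076)),(w,(343,210.5),(.022,-.022,.076)),(w,(297,256),(-.022,.022,.076)),(w,(342,256),(-.022,-.022,.076))]
print(fitpose(ob,[.55,.355,-.33]));print(fitpose(ob,[.55,.355,-.33],0.));p=manip.sense(); print(p["position"],p["ee_rot"])
E
```

```text
(array([ 0.55261636,  0.34989429, -0.3385428 , -0.00339939]), [[-0.1, 0.2], [-0.2, 0.0], [-0.3, 0.2], [0.1, -0.1], [-0.2, -0.4], [-0.1, -0.5], [1.1, 0.0], [-0.8, -0.0], [0.7, 0.4]])
(array([ 0.55321309,  0.34970989, -0.33846647]), [[-0.1, -0.1], [-1.0, -0.6], [0.4, -0.4], [-0.5, 0.5], [0.4, 0.2], [-0.4, -0.5], [1.4, -0.0], [-1.0, 0.5], [0.9, 0.9]])
[0.55838731 0.349206   0.2071638 ] [ 3.14025568e+00 -1.72362659e-03 -1.90046884e+00]
```

```bash
python3 - <<'E'
from fit import *
for i in range(4):
    p=manip.sense(); q=manip.sense(); w=snap("wrist"); print(p["position"].round(4),q["position"].round(4),p["ee_rot"].round(4),np.array(w["extrinsics"])[:3,3].round(4),p["time"],p["qd"].round(3))
E
```

```text
[0.5584 0.3492 0.2072] [0.5584 0.3492 0.2072] [ 3.1403e+00 -1.7000e-03 -1.9005e+00] [0.6204 0.3288 0.371 ] 1.25 [ 0.073 -0.044 -0.054 -0.032  0.011 -0.056]
[0.5565 0.3507 0.2076] [0.5565 0.3507 0.2076] [ 3.1396e+00 -8.0000e-04 -1.8989e+00] [0.6186 0.3302 0.3713] 1.3 [ 0.055 -0.038 -0.029 -0.01   0.004 -0.018]
[0.5552 0.3518 0.2081] [0.5552 0.3518 0.2081] [ 3.1397e+00 -1.0000e-04 -1.8971e+00] [0.6174 0.3313 0.3719] 1.35 [ 0.039 -0.028 -0.015 -0.002  0.002 -0.003]
[0.5545 0.3524 0.2086] [0.5545 0.3524 0.2086] [ 3.1399e+00  5.0000e-04 -1.8955e+00] [0.6165 0.332  0.3725] 1.4 [ 0.028 -0.019 -0.007 -0.    -0.001  0.002]
```

Emit:
jog_arm:
  plan:
    - {"linear": [-0.6, 0.2, -2.5], "rotation": [0, 0, -0.015]}
    - {"linear": [0, 0, -4], "rotation": [0, 0, 0]}
    - {"linear": [0, 0, -4], "rotation": [0, 0, 0]}
    - {"linear": [0, 0, -2.5], "rotation": [0, 0, 0]}
    - {"linear": [0, 0, -1.2], "rotation": [0, 0, 0]}
    - {"linear": [0, 0, 0], "rotation": [0, 0, 0]}
    - {"linear": [0, 0, 0], "rotation": [0, 0, 0]}

```text
time: 2.15
position: [0.542, 0.362, 0.0699]
ee_rot: [-3.137, 0.011, -1.897]
wrist_force: [-0.0, -0.9, 0.6]
width: 1.004
```

```bash
cat >> h.py <<'E'
from scipy.spatial.transform import Rotation as R
def go(x,y,z,yaw):
    p=manip.sense(); rd=R.from_euler("xyz",[np.pi,0,yaw]); d=rd*R.from_euler("xyz",p["ee_rot"]).inv()
    print("t",round(p["time"],2),"pos",p["position"].round(4),"cm",((np.array([x,y,z])-p["position"])*100).round(2),"rot",d.as_rotvec().round(3),"F",p["wrist_force"].round(1),"M",p["torque"].round(2),"w",round(p["width"],3))
E
python3 -c "
from h import *
go(.5485,.3545,.047,-1.910)"
```

```text
t 2.15 pos [0.542  0.362  0.0699] cm [ 0.65 -0.75 -2.29] rot [-0.009  0.008 -0.013] F [-0.  -0.9  0.6] M [-0.02  0.02  0.02] w 1.004
```

Emit:
jog_arm:
  plan:
    - {"linear": [0.65, -0.75, 0], "rotation": [-0.009, 0.008, -0.013]}
    - {"linear": [0, 0, 0], "rotation": [0, 0, 0]}
    - {"linear": [0, 0, -1.2], "rotation": [0, 0, 0]}
    - {"linear": [0, 0, -1.0], "rotation": [0, 0, 0]}
    - {"linear": [0, 0, 0], "rotation": [0, 0, 0]}
    - {"linear": [0, 0, 0], "rotation": [0, 0, 0]}

```text
time: 2.75
position: [0.5513, 0.3556, 0.0509]
ee_rot: [-3.138, 0.006, -1.911]
wrist_force: [-0.5, 0.3, 0.8]
width: 1.0
```

```bash
python3 -c "
from h import *
go(.5485,.3545,.047,-1.910)
w=snap('wrist')
cv2.imwrite('pics/w2.png',tile(w,160,60,480,300,800,600))
go(.5485,.3545,.047,-1.910)"
```

```text
t 2.75 pos [0.5513 0.3556 0.0509] cm [-0.28 -0.11 -0.39] rot [-0.005  0.006  0.001] F [-0.5  0.3  0.8] M [-0.04  0.01  0.05] w 1.0
t 2.8 pos [0.5511 0.3555 0.0508] cm [-0.26 -0.1  -0.38] rot [-0.005  0.005  0.001] F [ 0.1 -0.6 -0.1] M [-0.04  0.02 -0.  ] w 1.004
```

View pics/w2.png

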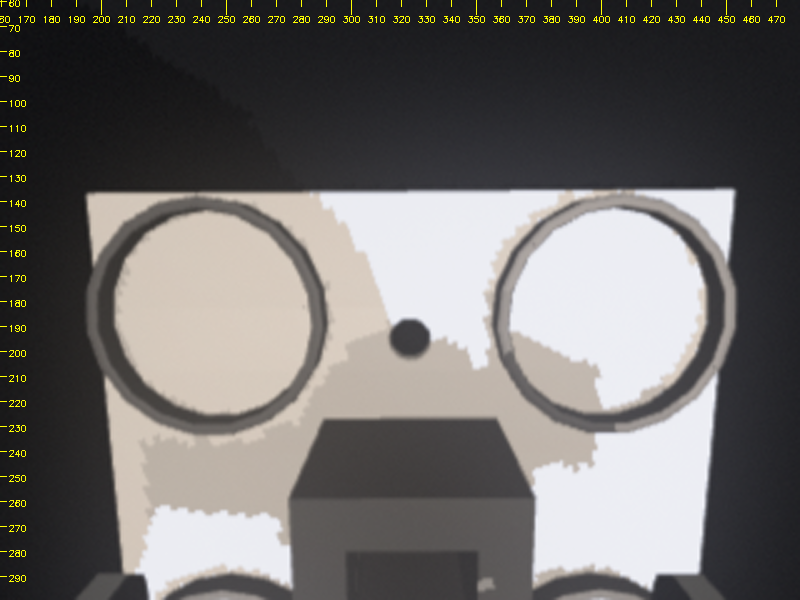

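Emit:
jog_arm:
  plan:
    - {"linear": [-0.2, -0.2, -0.4], "rotation": [-0.005, 0.005, 0]}
    - {"linear": [0, 0, 0], "rotation": [0, 0, 0]}
    - {"linear": [0, 0, 0], "rotation": [0, 0, 0]}

```text
time: 3.1
position: [0.549, 0.3535, 0.0467]
ee_rot: [-3.141, -0.0, -1.911]
wrist_force: [-0.6, -0.9, 0.5]
width: 0.998
```

Emit:
jog_arm:
  plan:
    - {"linear": [0, 0, 0], "rotation": [0, 0, 0]}
    - {"linear": [0, 0, 0], "rotation": [0, 0, 0]}
    - {"linear": [0, 0, 0], "rotation": [0, 0, 0]}
    - {"linear": [0, 0, 0], "rotation": [0, 0, 0]}
    - {"linear": [0, 0, 0], "rotation": [0, 0, 0]}
    - {"linear": [0, 0, 0], "rotation": [0, 0, 0]}
    - {"linear": [0, 0, 0], "rotation": [0, 0, 0]}
    - {"linear": [0, 0, 0], "rotation": [0, 0, 0]}
  fingers: 1
  newtons: 60

```text
time: 3.9
position: [0.5494, 0.354, 0.0476]
ee_rot: [-3.141, 0.001, -1.911]
wrist_force: [0.1, 0.2, 0.5]
width: 0.483
```

```bash
cat >> h.py <<'E'
def dark(s,box,thr=110,inv=True):
    """subpixel centroid of dark (or bright) blob nearest the box centre"""
    u0,v0,u1,v1=box; g=cv2.cvtColor(s["color"][v0:v1,u0:u1],cv2.COLOR_RGB2GRAY)
    m=(g<thr if inv else g>thr).astype(np.uint8); n,l,st,ce=cv2.connectedComponentsWithStats(m)
    i=min(range(1,n),key=lambda k:np.hypot(*(ce[k]-[(u1-u0)/2,(v1-v0)/2])) if st[k,4]>8 else 99); return ce[i]+[u0,v0],st[i,4]
def intool(P):
    p=manip.sense(); return R.from_euler("xyz",p["ee_rot"]).inv().apply(np.array(P)-p["position"])
E
python3 - <<'E'
from h import *
w=snap("wrist"); c,n=dark(w,(305,180,342,212)); P=onz(w,*c,.010)
g=cv2.cvtColor(w["color"],cv2.COLOR_RGB2GRAY).astype(float)
print("hole",c,n,P,"tool",intool(P)*1000)
for u in (260,290,350,380): # far plate edge
    col=g[100:170,u]; v=100+np.abs(np.diff(col)).argmax()+.5; q=onz(w,u,v,.010); print(u,v,(intool(q)*1000).round(1))
E
```

```text
hole [319.4973545  193.15873016] 189 [0.58780049 0.34077942 0.01      ] tool [ -0.26187137 -40.58093229  37.6870977 ]
260 133.5 [-34.9 -75.1  37.8]
290 133.5 [-17.4 -75.1  37.7]
350 132.5 [ 17.4 -75.7  37.7]
380 132.5 [ 34.8 -75.7  37.7]
```

Emit:
jog_arm:
  plan:
    - {"linear": [0, 0, 2], "rotation": [0, 0, 0]}
    - {"linear": [0, 0, 4], "rotation": [0, 0, 0]}
    - {"linear": [0, 0, 4.5], "rotation": [0, 0, 0]}
    - {"linear": [0, 0, 4.5], "rotation": [0, 0, 0]}
    - {"linear": [0, 0, 4], "rotation": [0, 0, 0]}
    - {"linear": [0, 0, 2], "rotation": [0, 0, 0]}
    - {"linear": [0, 0, 0], "rotation": [0, 0, 0]}

```text
time: 4.65
position: [0.5417, 0.3494, 0.2541]
ee_rot: [3.128, -0.016, -1.913]
wrist_force: [0.2, -0.3, -3.8]
width: 0.488
```

Emit:
jog_arm:
  plan:
    - {"linear": [-1, -3, 0.4], "rotation": [0.012, -0.008, 0.03]}
    - {"linear": [-1, -4.5, 0.4], "rotation": [0, 0, 0.04]}
    - {"linear": [-1, -4.5, 0.4], "rotation": [0, 0, 0.04]}
    - {"linear": [-1, -4.5, 0.2], "rotation": [0, 0, 0.04]}
    - {"linear": [-1, -4.5, 0.2], "rotation": [0, 0, 0.03]}
    - {"linear": [-0.5, -4, 0], "rotation": [0, 0, 0.02]}
    - {"linear": [0, -2, 0], "rotation": [0, 0, 0]}
    - {"linear": [0, 0, 0], "rotation": [0, 0, 0]}

```text
time: 5.45
position: [0.4736, 0.0701, 0.2472]
ee_rot: [3.102, -0.019, -1.702]
wrist_force: [-0.3, 1.1, -4.1]
width: 0.487
```

```bash
python3 -c "
from h import *
go(.48,.05,.27,-1.697)"
```

```text
t 5.45 pos [0.4736 0.0701 0.2472] cm [ 0.64 -2.01  2.28] rot [ 0.014 -0.042  0.005] F [-0.3  1.1 -4.1] M [ 0.12 -0.21 -0.07] w 0.487
```

Emit:
jog_arm:
  plan:
    - {"linear": [0.6, -2, 1.8], "rotation": [0.014, -0.042, 0.005]}
    - {"linear": [0, 0, 0], "rotation": [0, 0, 0]}
    - {"linear": [0, 0, 0], "rotation": [0, 0, 0]}
    - {"linear": [0, 0, 0], "rotation": [0, 0, 0]}

```text
time: 5.85
position: [0.4764, 0.0505, 0.2579]
ee_rot: [3.13, -0.002, -1.698]
wrist_force: [-0.9, -0.1, -5.1]
width: 0.484
```

```bash
python3 -c "
from h import *
go(.48,.04,.27,-1.697)
w=snap('wrist','w3')
for q in [(.634,.0387,.144),(.6757,.0334,.134)]: print(proj(w,q))
go(.48,.04,.27,-1.697)
cv2.imwrite('pics/w3c.png',tile(w,200,0,440,180,800,600))"
```

```text
t 5.85 pos [0.4764 0.0505 0.2579] cm [ 0.36 -1.05  1.21] rot [ 0.    -0.012  0.001] F [-0.9 -0.1 -5.1] M [ 0.02 -0.04 -0.04] w 0.484
[[308.47339049  18.60654361]]
[[308.39898805 -42.34043913]]
t 5.9 pos [0.4762 0.0507 0.2575] cm [ 0.38 -1.07  1.25] rot [ 0.    -0.013  0.001] F [ 0.2  0.7 -3.2] M [ 0.08 -0.    0.02] w 0.492
```

View pics/w3c.png

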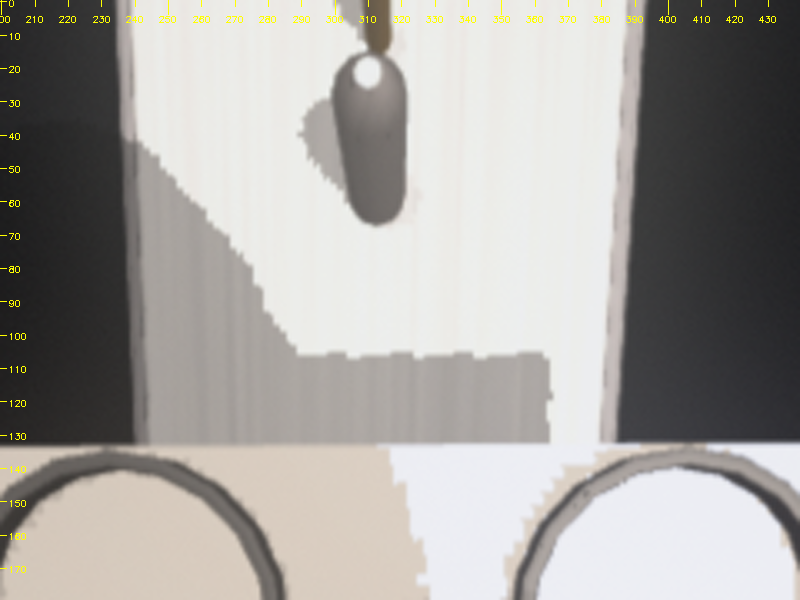

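Wrist view: shaft tip at (309.9,20.8), about 2 px from the prediction. The pin is just above the frame, so I'll back up to see both for the yaw.

Emit:
jog_arm:
  plan:
    - {"linear": [-2, -1, 2.5], "rotation": [0, -0.013, 0]}
    - {"linear": [-2, 0, 2.5], "rotation": [0, 0, 0]}
    - {"linear": [0, 0, 0], "rotation": [0, 0, 0]}
    - {"linear": [0, 0, 0], "rotation": [0, 0, 0]}
    - {"linear": [0, 0, 0], "rotation": [0, 0, 0]}

```text
time: 6.4
position: [0.434, 0.0434, 0.3038]
ee_rot: [3.133, -0.003, -1.694]
wrist_force: [0.1, 0.3, -4.3]
width: 0.486
```

```bash
python3 -c "
from h import *
w=snap('wrist','w4')
for q in [(.634,.0387,.144),(.6757,.0334,.134)]: print(proj(w,q))
go(.48,.04,.27,-1.697)
np.save('w4.npy',dict(w),allow_pickle=True)
cv2.imwrite('pics/w4c.png',tile(w,200,0,440,180,800,600))"
```

```text
[[295.45806077 -16.70830646]]
[[295.50477851 -70.2889215 ]]
t 6.45 pos [0.4339 0.0434 0.3033] cm [ 4.61 -0.34 -3.33] rot [ 0.002 -0.01  -0.003] F [ 0.4 -0.3 -4.1] M [ 0.04 -0.02 -0.01] w 0.486
```

View pics/w4c.png

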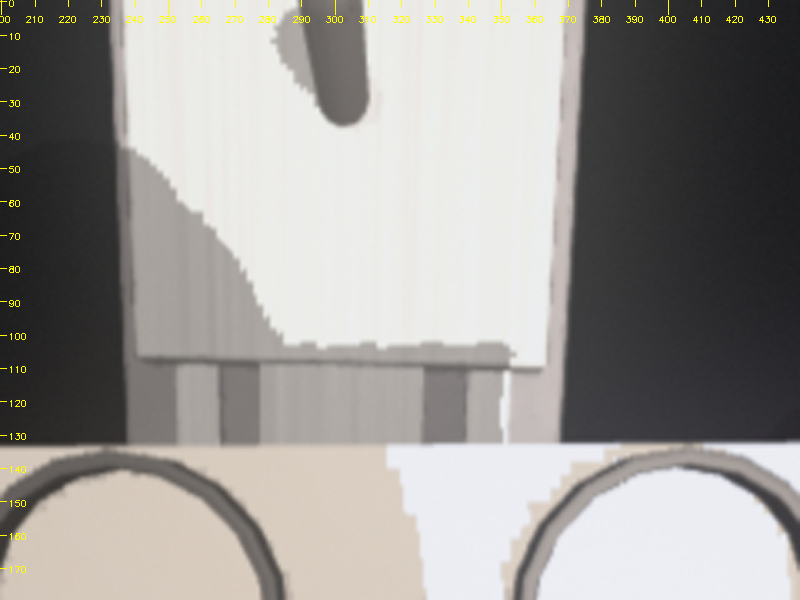

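Near platform edge: corners at (240.9,106.6) and (363,110.2).

```bash
python3 - <<'E'
from h import *
w=np.load('w4.npy',allow_pickle=True).item()
a=onz(w,240.9,106.6,.040);b=onz(w,363,110.2,.040); d=b-a
print(a,b,np.linalg.norm(d),"yaw",np.arctan2(d[1],d[0])+np.pi/2,"mid",(a+b)/2)
yaw=-.1257; c=np.array([.632,.0378])
for yaw in (-.126,np.arctan2(d[1],d[0])+np.pi/2):
    ty=yaw-np.pi/2; X=np.array([np.cos(ty),np.sin(ty)]);Y=np.array([np.sin(ty),-np.cos(ty)])
    print("axis line off mm",((a+b)/2-np.r_[c,.04])[:2]@X*1000,"TCP target",c+.0002*X-.0015*Y,ty)
E
```

```text
[0.55936793 0.12255052 0.04      ] [ 0.53753323 -0.02305228  0.04      ] 0.14723086803401492 yaw -0.14885150368978595 mid [0.54845058 0.04974912 0.04      ]
axis line off mm -1.3549990547751751 TCP target [0.63346298 0.03741309] -1.6967963267948964
axis line off mm 0.5735952888732253 TCP target [0.63345375 0.03737976] -1.7196478304846825
```

Emit:
jog_arm:
  plan:
    - {"linear": [4.5, -0.1, -0.5], "rotation": [0.002, -0.01, -0.01]}
    - {"linear": [4.5, -0.1, -1], "rotation": [0, 0, -0.01]}
    - {"linear": [4.5, -0.1, -1], "rotation": [0, 0, 0]}
    - {"linear": [3.5, -0.1, -1], "rotation": [0, 0, 0]}
    - {"linear": [1.5, 0, -0.5], "rotation": [0, 0, 0]}
    - {"linear": [0, 0, 0], "rotation": [0, 0, 0]}
    - {"linear": [0, 0, 0], "rotation": [0, 0, 0]}

```text
time: 7.15
position: [0.6256, 0.0393, 0.25]
ee_rot: [3.127, -0.004, -1.714]
wrist_force: [-0.6, 0.0, -3.3]
width: 0.489
```

```bash
python3 -c "
from h import *
go(.6335,.0374,.22,-1.713)"
```

```text
t 7.15 pos [0.6256 0.0393 0.25  ] cm [ 0.79 -0.19 -3.  ] rot [ 0.002 -0.015  0.001] F [-0.6  0.  -3.3] M [-0.04 -0.07  0.03] w 0.489
```

Emit:
jog_arm:
  plan:
    - {"linear": [0.8, -0.2, -2.5], "rotation": [0.002, -0.015, 0]}
    - {"linear": [0, 0, 0], "rotation": [0, 0, 0]}
    - {"linear": [0, 0, 0], "rotation": [0, 0, 0]}
    - {"linear": [0, 0, -0.8], "rotation": [0, 0, 0]}
    - {"linear": [0, 0, 0], "rotation": [0, 0, 0]}
    - {"linear": [0, 0, 0], "rotation": [0, 0, 0]}

```text
time: 7.75
position: [0.6323, 0.0377, 0.2202]
ee_rot: [-3.138, 0.0, -1.712]
wrist_force: [-0.7, -0.3, -3.4]
width: 0.485
```

```bash
python3 -c "
from h import *
go(.6335,.0374,.20,-1.713)
w=snap('wrist')
cv2.imwrite('pics/w5.png',tile(w,240,120,400,240,800,600))"
```

```text
t 7.75 pos [0.6323 0.0377 0.2202] cm [ 0.12 -0.03 -2.02] rot [ 0.     0.003 -0.001] F [-0.7 -0.3 -3.4] M [-0.   -0.05  0.01] w 0.485
```

View pics/w5.png

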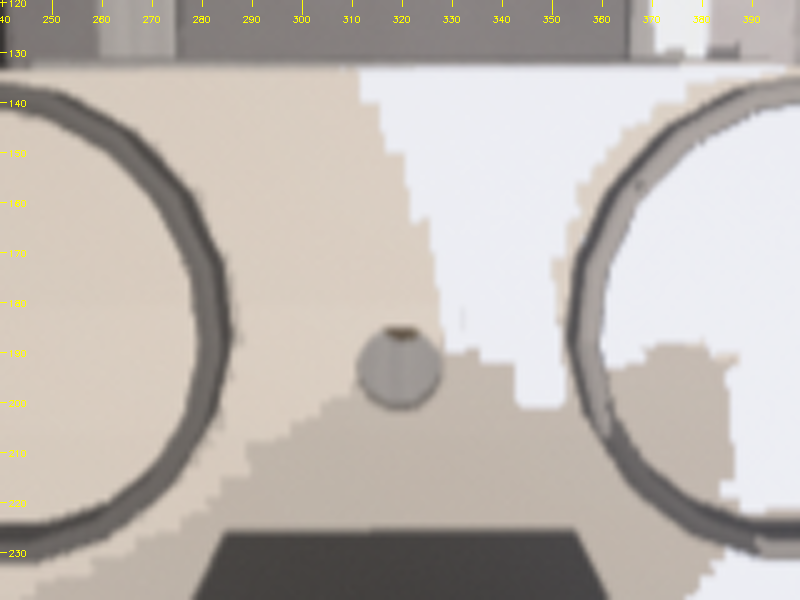

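Through the carousel's pin hole at (319,193) the brass pin tip shows at (320,186), in line laterally. I'll descend gently.

Emit:
jog_arm:
  plan:
    - {"linear": [0.1, 0, -1], "rotation": [0, 0.003, 0]}
    - {"linear": [0, 0, -0.8], "rotation": [0, 0, 0]}
    - {"linear": [0, 0, -0.6], "rotation": [0, 0, 0]}
    - {"linear": [0, 0, 0], "rotation": [0, 0, 0]}
    - {"linear": [0, 0, 0], "rotation": [0, 0, 0]}

```text
time: 8.3
position: [0.6331, 0.0379, 0.1939]
ee_rot: [3.141, 0.0, -1.712]
wrist_force: [0.2, -0.4, -3.1]
width: 0.488
```

```bash
python3 -c "
from h import *
go(.6335,.0374,.20,-1.713)
w=snap('wrist'); print(dark(w,(300,175,340,210),140)); print(w['color'][180:206,319].mean(1).astype(int))"
```

```text
t 8.3 pos [0.6331 0.0379 0.1939] cm [ 0.04 -0.05  0.61] rot [-0.    -0.    -0.001] F [ 0.2 -0.4 -3.1] M [ 0.01 -0.01  0.02] w 0.488
(array([320.    , 188.9375]), np.int32(64))
[206 206 207 207 202 155 105 104 110 100  86  86 117 140 150 148 149 149
 149 148 134 126 160 181 183 182]
```

Emit:
jog_arm:
  plan:
    - {"linear": [0, -0.05, -0.8], "rotation": [0, 0, 0]}
    - {"linear": [0, 0, -0.8], "rotation": [0, 0, 0]}
    - {"linear": [0, 0, -0.8], "rotation": [0, 0, 0]}
    - {"linear": [0, 0, 0], "rotation": [0, 0, 0]}
    - {"linear": [0, 0, 0], "rotation": [0, 0, 0]}

```text
time: 8.85
position: [0.633, 0.0373, 0.1676]
ee_rot: [3.141, 0.0, -1.712]
wrist_force: [-0.4, 0.5, -4.0]
width: 0.485
```

```bash
python3 -c "
from h import *
go(.6335,.0374,.0876,-1.713)
w=snap('wrist'); print(dark(w,(300,175,340,210),140)); print(w['color'][180:206,319].mean(1).astype(int))"
```

```text
t 8.85 pos [0.633  0.0373 0.1676] cm [ 0.05  0.01 -8.  ] rot [-0.    -0.    -0.001] F [-0.4  0.5 -4. ] M [ 0.03 -0.02 -0.04] w 0.485
(array([319.52517986, 191.5323741 ]), np.int32(139))
[206 207 207 207 202 152  98  91  92  95  98 108 116 115 106  92  84 104
 135 147 135 126 160 181 183 183]
```

Emit:
jog_arm:
  plan:
    - {"linear": [0, 0, -1], "rotation": [0, 0, 0]}
    - {"linear": [0, 0, -1], "rotation": [0, 0, 0]}
    - {"linear": [0, 0, -1], "rotation": [0, 0, 0]}
    - {"linear": [0, 0, 0], "rotation": [0, 0, 0]}
    - {"linear": [0, 0, -1], "rotation": [0, 0, 0]}
    - {"linear": [0, 0, -1], "rotation": [0, 0, 0]}
    - {"linear": [0, 0, 0], "rotation": [0, 0, 0]}
    - {"linear": [0, 0, 0], "rotation": [0, 0, 0]}

```text
time: 9.7
position: [0.6328, 0.0374, 0.1127]
ee_rot: [3.141, 0.0, -1.712]
wrist_force: [-0.4, 0.6, -3.7]
width: 0.486
```

```bash
python3 -c "
from h import *
go(.6335,.0374,.0876,-1.713)"
```

```text
t 9.7 pos [0.6328 0.0374 0.1127] cm [ 0.07  0.   -2.51] rot [-0.    -0.001 -0.001] F [-0.4  0.6 -3.7] M [-0.06 -0.09  0.04] w 0.486
```

Emit:
jog_arm:
  plan:
    - {"linear": [0, 0, -1], "rotation": [0, 0, 0]}
    - {"linear": [0, 0, -0.8], "rotation": [0, 0, 0]}
    - {"linear": [0, 0, 0], "rotation": [0, 0, 0]}
    - {"linear": [0, 0, -0.3], "rotation": [0, 0, 0]}
    - {"linear": [0, 0, -0.2], "rotation": [0, 0, 0]}
    - {"linear": [0, 0, 0], "rotation": [0, 0, 0]}
    - {"linear": [0, 0, 0], "rotation": [0, 0, 0]}

```text
time: 10.4
position: [0.6333, 0.0374, 0.0885]
ee_rot: [-3.141, 0.0, -1.712]
wrist_force: [-0.0, 0.6, -2.8]
width: 0.488
```

```bash
python3 -c "
from h import *
go(.6335,.0374,.0876,-1.713)"
```

```text
t 10.4 pos [0.6333 0.0374 0.0885] cm [ 0.02  0.   -0.09] rot [-0.     0.    -0.001] F [-0.   0.6 -2.8] M [-0.01  0.   -0.  ] w 0.488
```

Emit:
jog_arm:
  plan:
    - {"linear": [0, 0, -0.2], "rotation": [0, 0, 0]}
    - {"linear": [0, 0, -0.1], "rotation": [0, 0, 0]}
    - {"linear": [0, 0, 0], "rotation": [0, 0, 0]}

```text
time: 10.7
position: [0.6339, 0.0374, 0.0878]
ee_rot: [-3.138, 0.001, -1.712]
wrist_force: [0.3, -0.9, -3.7]
width: 0.485
```

Emit:
jog_arm:
  plan:
    - {"linear": [0, 0, 0], "rotation": [0, 0, 0]}
    - {"linear": [0, 0, 0], "rotation": [0, 0, 0]}
    - {"linear": [0, 0, 0], "rotation": [0, 0, 0]}
    - {"linear": [0, 0, 0], "rotation": [0, 0, 0]}
    - {"linear": [0, 0, 0], "rotation": [0, 0, 0]}
    - {"linear": [0, 0, 0], "rotation": [0, 0, 0]}
  fingers: -0.5

```text
time: 11.3
position: [0.6363, 0.0373, 0.0897]
ee_rot: [-3.133, 0.002, -1.711]
wrist_force: [0.6, -0.0, 0.2]
width: 0.748
```

Emit:
jog_arm:
  plan:
    - {"linear": [0, 0, 2], "rotation": [0, 0, 0]}
    - {"linear": [0, 0, 4], "rotation": [0, 0, 0]}
    - {"linear": [0, 0, 4], "rotation": [0, 0, 0]}
    - {"linear": [-1, 0, 4], "rotation": [0, 0, 0]}
    - {"linear": [-2, 0, 2], "rotation": [0, 0, 0]}
    - {"linear": [0, 0, 0], "rotation": [0, 0, 0]}
    - {"linear": [0, 0, 0], "rotation": [0, 0, 0]}
    - {"linear": [0, 0, 0], "rotation": [0, 0, 0]}

```text
time: 12.1
position: [0.6033, 0.0366, 0.2533]
ee_rot: [-3.136, 0.0, -1.712]
wrist_force: [-0.1, -0.5, -0.2]
width: 0.748
```

```bash
python3 -c "
from h import *
go(.6335,.0374,.0876,-1.713)
w=snap('wrist'); np.save('w6.npy',dict(w),allow_pickle=True)
t=snap('top');s=snap('scene')
mont('m3',[tile(w,170,30,490,270),tile(t,270,130,370,205),tile(s,320,215,420,290),tile(t,180,250,400,415)])"
```

```text
t 12.1 pos [0.6033 0.0366 0.2533] cm [  3.02   0.08 -16.57] rot [ 0.     0.005 -0.001] F [-0.1 -0.5 -0.2] M [ 0.   -0.01  0.03] w 0.748
```

View pics/m3.png

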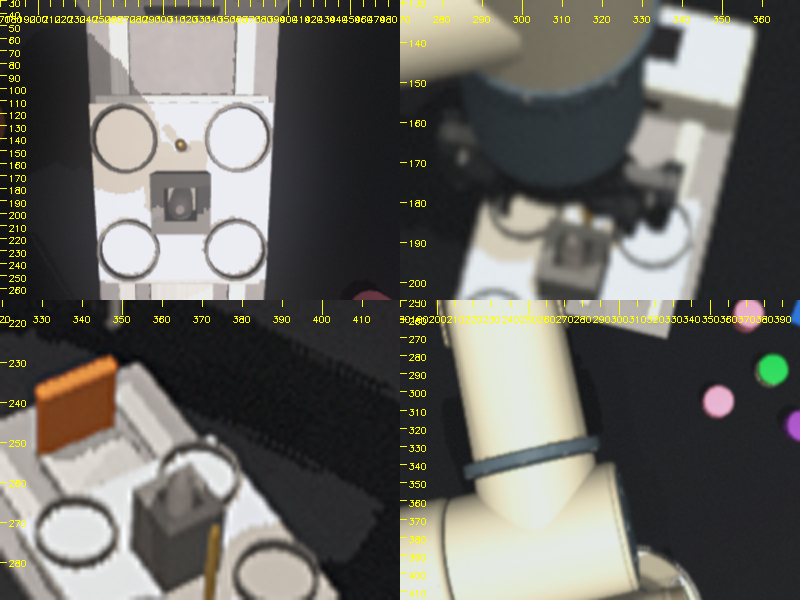

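Carousel is down: pin showing at wrist (313,145), shaft inside the hub, plate flush on the carriage. Next is the green jar.

Emit:
jog_arm:
  plan:
    - {"linear": [-3, -3, 0], "rotation": [0, 0.005, -0.03]}
    - {"linear": [-3, -3.3, 0], "rotation": [0, 0, -0.04]}
    - {"linear": [-3, -3.3, -0.5], "rotation": [0, 0, -0.04]}
    - {"linear": [-3, -3.3, -0.5], "rotation": [0, 0, -0.04]}
    - {"linear": [-3, -3.3, -1], "rotation": [0, 0, 0]}
    - {"linear": [-3, -3.3, -1], "rotation": [0, 0, 0]}
    - {"linear": [-1.5, -1.6, 0], "rotation": [0, 0, 0]}
    - {"linear": [0, 0, 0], "rotation": [0, 0, 0]}

```text
time: 13.05
position: [0.3982, -0.1799, 0.2108]
ee_rot: [3.123, -0.007, -1.867]
wrist_force: [1.2, -0.5, 0.8]
width: 0.746
```

```bash
cat >> h.py <<'E'
COL=dict(green=((45,90,60),(75,255,255)),white=((0,0,150),(180,60,255)))
def lid(s,col,around,z=.060,r=60):
    u,v=proj(s,[*around,z])[0]; u0,v0=max(0,int(u-r)),max(0,int(v-r)); hsv=cv2.cvtColor(s["color"][v0:int(v+r),u0:int(u+r)],cv2.COLOR_RGB2HSV)
    n,_,st,ce=cv2.connectedComponentsWithStats(cv2.inRange(hsv,*COL[col])); i=1+st[1:,4].argmax(); c=ce[i]+[u0,v0]
    print(col,"pred",u.round(1),v.round(1),"seen",c.round(1),st[i].tolist(),"P",onz(s,*c,z).round(4)); return onz(s,*c,z)
E
python3 - <<'E'
from fit import *
go(.398,-.185,.19,-1.867)
w=snap("wrist","w7"); lid(w,"green",(.398,-.185))
v=np.load('w6.npy',allow_pickle=True).item(); h=.077
ob=[(v,(242.3,112.7),(h,h,.01)),(v,(387.1,110.3),(h,-h,.01)),(v,(248.7,255.1),(-h,h,.01)),(v,(382.3,255.1),(-h,-h,.01)),(v,(313.5,145.5),(.042,0,.094))]
print(fitpose(ob,[.63,.04,-.14]),fitpose(ob,[.63,.04,-.14],.04))
E
```

```text
t 13.05 pos [ 0.3982 -0.1799  0.2108] cm [-0.02 -0.51 -2.08] rot [ 0.001 -0.019  0.   ] F [ 1.2 -0.5  0.8] M [ 0.05 -0.1  -0.01] w 0.746
green pred 323.6 216.8 seen [323.7 216.7] [38, 37, 47, 48, 1675] P [ 0.398  -0.1852  0.06  ]
(array([ 0.63200008,  0.03764659, -0.13406941,  0.04245029]), [[-2.3, -0.0], [1.6, 1.5], [0.2, -0.3], [0.1, -1.1], [-0.2, 0.1]]) (array([ 0.63200075,  0.03763689, -0.13403083]), [[-1.7, 0.3], [1.2, 1.8], [0.7, -0.9], [-0.2, -1.7], [-0.1, 0.1]])
```

Emit:
jog_arm:
  plan:
    - {"linear": [0, -0.5, -3], "rotation": [0.001, -0.019, 0]}
    - {"linear": [0, 0, -4], "rotation": [0, 0, 0]}
    - {"linear": [0, 0, -4], "rotation": [0, 0, 0]}
    - {"linear": [0, 0, -2], "rotation": [0, 0, 0]}
    - {"linear": [0, 0, 0], "rotation": [0, 0, 0]}
    - {"linear": [0, 0, 0], "rotation": [0, 0, 0]}

```text
time: 13.7
position: [0.4019, -0.1825, 0.0757]
ee_rot: [-3.141, -0.0, -1.864]
wrist_force: [0.2, -0.3, 1.4]
width: 0.751
```

```bash
python3 - <<'E'
from h import *
go(.398,-.185,.031,-1.867)
w=snap("wrist"); lid(w,"green",(.398,-.185))
E
```

```text
t 13.7 pos [ 0.4019 -0.1825  0.0757] cm [-0.39 -0.25 -4.47] rot [ 0.     0.    -0.003] F [ 0.2 -0.3  1.4] M [-0.03 -0.06  0.04] w 0.751
green pred 326.0 273.5 seen [325.9 260.3] [22, 19, 77, 79, 2517] P [ 0.4057 -0.1872  0.06  ]
```

Emit:
jog_arm:
  plan:
    - {"linear": [-0.4, -0.3, -0.5], "rotation": [0, 0, 0]}
    - {"linear": [0, 0, -1.5], "rotation": [0, 0, 0]}
    - {"linear": [0, 0, -1.4], "rotation": [0, 0, 0]}
    - {"linear": [0, 0, -0.8], "rotation": [0, 0, 0]}
    - {"linear": [0, 0, 0], "rotation": [0, 0, 0]}
    - {"linear": [0, 0, 0], "rotation": [0, 0, 0]}

```text
time: 14.35
position: [0.4031, -0.1866, 0.038]
ee_rot: [-3.128, 0.001, -1.863]
wrist_force: [0.5, 0.2, -0.0]
width: 0.747
```

Emit:
jog_arm:
  plan:
    - {"linear": [0, 0, 0], "rotation": [0, 0, 0]}
    - {"linear": [0, 0, 0], "rotation": [0, 0, 0]}
    - {"linear": [0, 0, 0], "rotation": [0, 0, 0]}
    - {"linear": [0, 0, 0], "rotation": [0, 0, 0]}
    - {"linear": [0, 0, 0], "rotation": [0, 0, 0]}
    - {"linear": [0, 0, 0], "rotation": [0, 0, 0]}
  fingers: 1
  newtons: 40

```text
time: 14.95
position: [0.4047, -0.1869, 0.0403]
ee_rot: [-3.124, 0.002, -1.862]
wrist_force: [-0.8, -0.6, -0.2]
width: -0.002
```

```bash
python3 - <<'E'
from h import *
go(.398,-.185,.031,-1.867)
w=snap("wrist","w8"); P=manip.sense()["position"]; lid(w,"green",P[:2],r=75)
hsv=cv2.cvtColor(w["color"],cv2.COLOR_RGB2HSV); m=cv2.inRange(hsv[180:360,240:400],(35,40,40),(85,255,255)); print(cv2.boundingRect(m), proj(w,[*P[:2],.06]))
E
```

```text
t 14.95 pos [ 0.4047 -0.1869  0.0403] cm [-0.67  0.19 -0.93] rot [ 0.003  0.018 -0.005] F [-0.8 -0.6 -0.2] M [-0.07  0.05  0.01] w -0.002
green pred 320.0 293.6 seen [319.1 280.4] [31, 38, 92, 64, 2249] P [ 0.4112 -0.1884  0.06  ]
(34, 76, 93, 65) [[319.98693235 293.62325869]]
```

Missed: the fingers shut on nothing. I'll look before mending it.

```bash
python3 - <<'E'
from h import *
w=snap("wrist");s=snap("scene")
mont("m4",[tile(w,120,150,520,450),tile(s,200,220,300,295)])
E
```

```text
(no output)
```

View pics/m4.png

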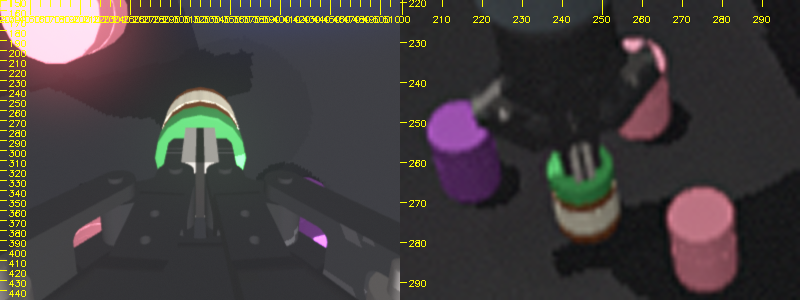

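The jar still stands at about (.398,-.185), and the shut fingertips sit on top of its lid. They reach less deep than the nominal TCP suggests. I'll open, re-centre and go lower.

Emit:
jog_arm:
  plan:
    - {"linear": [0, 0, 1.5], "rotation": [0.003, 0.018, -0.005]}
    - {"linear": [-0.6, 0.2, 0.5], "rotation": [0, 0, 0]}
    - {"linear": [0, 0, 0], "rotation": [0, 0, 0]}
    - {"linear": [0, 0, 0], "rotation": [0, 0, 0]}
    - {"linear": [0, 0, 0], "rotation": [0, 0, 0]}
    - {"linear": [0, 0, 0], "rotation": [0, 0, 0]}
  fingers: -0.6

```text
time: 15.7
position: [0.3965, -0.1842, 0.0591]
ee_rot: [3.139, 0.0, -1.868]
wrist_force: [0.5, 0.1, -0.3]
width: 0.795
```

```bash
python3 - <<'E'
from h import *
go(.398,-.185,.031,-1.867)
w=snap("wrist","w9"); P=lid(w,"green",(.398,-.185),r=75)
hsv=cv2.cvtColor(w["color"],cv2.COLOR_RGB2HSV); m=cv2.inRange(hsv[180:380,240:400],(35,40,40),(85,255,255)); x,y,a,b=cv2.boundingRect(m); print(x,y,a,b,onz(w,240+x+a/2,180+y+b/2,.06))
E
```

```text
t 15.7 pos [ 0.3965 -0.1842  0.0591] cm [ 0.15 -0.08 -2.81] rot [-0.001 -0.003  0.001] F [ 0.5  0.1 -0.3] M [-0.03  0.05 -0.02] w 0.795
green pred 320.6 276.4 seen [318.5 264.7] [34, 30, 84, 85, 3925] P [ 0.4045 -0.1859  0.06  ]
17 25 143 157 [ 0.39296814 -0.18786171  0.06      ]
```

Emit:
jog_arm:
  plan:
    - {"linear": [0.1, -0.1, -1.5], "rotation": [0, 0, 0]}
    - {"linear": [0, 0, -1.3], "rotation": [0, 0, 0]}
    - {"linear": [0, 0, -0.8], "rotation": [0, 0, 0]}
    - {"linear": [0, 0, 0], "rotation": [0, 0, 0]}
    - {"linear": [0, 0, 0], "rotation": [0, 0, 0]}
    - {"linear": [0, 0, 0], "rotation": [0, 0, 0]}

```text
time: 16.35
position: [0.3979, -0.1855, 0.022]
ee_rot: [3.139, -0.0, -1.867]
wrist_force: [0.5, 0.5, -0.1]
width: 0.796
```

```bash
python3 - <<'E'
from h import *
go(.398,-.185,.018,-1.867)
E
```

```text
t 16.35 pos [ 0.3979 -0.1855  0.022 ] cm [ 0.01  0.05 -0.4 ] rot [-0.    -0.002  0.   ] F [ 0.5  0.5 -0.1] M [-0.01 -0.02  0.05] w 0.796
```

Emit:
jog_arm:
  plan:
    - {"linear": [0, 0, -0.4], "rotation": [0, 0, 0]}
    - {"linear": [0, 0, 0], "rotation": [0, 0, 0]}
    - {"linear": [0, 0, 0], "rotation": [0, 0, 0]}
    - {"linear": [0, 0, 0], "rotation": [0, 0, 0]}
    - {"linear": [0, 0, 0], "rotation": [0, 0, 0]}
    - {"linear": [0, 0, 0], "rotation": [0, 0, 0]}
    - {"linear": [0, 0, 0], "rotation": [0, 0, 0]}
  fingers: 1
  newtons: 40

```text
time: 17.05
position: [0.3985, -0.1854, 0.0186]
ee_rot: [3.141, 0.0, -1.868]
wrist_force: [-1.0, -0.4, -1.5]
width: 0.497
```

Emit:
jog_arm:
  plan:
    - {"linear": [0, 0, 2], "rotation": [0, 0, 0]}
    - {"linear": [0, 0, 4], "rotation": [0, 0, 0]}
    - {"linear": [0, 0, 4.5], "rotation": [0, 0, 0]}
    - {"linear": [2, 2, 4.2], "rotation": [0, 0, 0]}
    - {"linear": [3, 3, 2], "rotation": [0, 0, 0.04]}
    - {"linear": [3, 3, 0], "rotation": [0, 0, 0.04]}
    - {"linear": [3, 3, 0], "rotation": [0, 0, 0.04]}
    - {"linear": [3, 3, 0], "rotation": [0, 0, 0.04]}

```text
time: 17.85
position: [0.536, -0.0425, 0.1935]
ee_rot: [3.14, 0.001, -1.71]
wrist_force: [0.5, -0.9, -0.9]
width: 0.497
```

```bash
python3 - <<'E'
from h import *
go(.5779,-.0033,.17,-1.71)
E
```

```text
t 17.85 pos [ 0.536  -0.0425  0.1935] cm [ 4.19  3.92 -2.35] rot [-0.001 -0.002 -0.   ] F [ 0.5 -0.9 -0.9] M [-0.14 -0.14  0.01] w 0.497
```

Emit:
jog_arm:
  plan:
    - {"linear": [2, 1.8, 0], "rotation": [0, 0, 0]}
    - {"linear": [1, 1, 0], "rotation": [0, 0, 0]}
    - {"linear": [0, 0, 0], "rotation": [0, 0, 0]}
    - {"linear": [0, 0, 0], "rotation": [0, 0, 0]}
    - {"linear": [0, 0, 0], "rotation": [0, 0, 0]}
    - {"linear": [0, 0, 0], "rotation": [0, 0, 0]}

```text
time: 18.45
position: [0.5673, -0.0111, 0.191]
ee_rot: [3.135, 0.0, -1.706]
wrist_force: [-0.4, 0.3, -1.2]
width: 0.498
```

```bash
python3 - <<'E'
from h import *
go(.5779,-.0033,.17,-1.71)
w=snap("wrist","w10"); np.save('w10.npy',dict(w),allow_pickle=True)
cv2.imwrite("pics/w10c.png",tile(w,160,20,480,260,800,600))
go(.5779,-.0033,.17,-1.71)
E
```

```text
t 18.45 pos [ 0.5673 -0.0111  0.191 ] cm [ 1.06  0.78 -2.1 ] rot [-0.001 -0.006 -0.004] F [-0.4  0.3 -1.2] M [-0.01 -0.04  0.05] w 0.498
t 18.5 pos [ 0.5673 -0.0111  0.1911] cm [ 1.06  0.78 -2.11] rot [-0.001 -0.006 -0.004] F [-0.6  0.6 -1.7] M [-0.02 -0.    0.07] w 0.502
```

View pics/w10c.png

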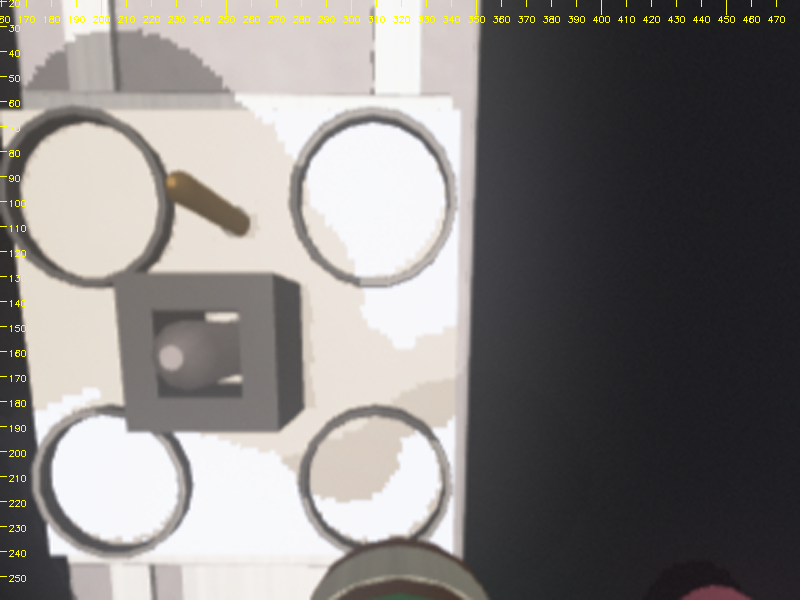

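```bash
python3 - <<'E'
from fit import *
v=np.load('w10.npy',allow_pickle=True).item(); h=.077;k=.048;a=.022
ob=[(v,(308.7,98.3),(k,-k,.018)),(v,(309.5,210.7),(-k,-k,.018)),(v,(194.7,97.5),(k,k,.018)),(v,(204.7,211.5),(-k,k,.018)),(v,(231.5,91.5),(.042,0,.094)),(v,(227.9,162.3),(0,0,.104)),
(v,(205.5,128.7),(a,a,.076)),(v,(269.5,128.7),(a,-a,.076)),(v,(210.7,191.9),(-a,a,.076)),(v,(270.7,191.9),(-a,-a,.076)),(v,(343.5,63.5),(h,-h,.01)),(v,(344.7,243.5),(-h,-h,.01))]
print(fitpose(ob,[.63,.04,-.14])); p,r=fitpose(ob,[.63,.04,-.14],.04); print(p,r)
for m in [(-k,-k),(-k,k)]: print(m,p[:2]+R.from_euler('z',p[2]).as_matrix()[:2,:2]@m)
E
```

```text
(array([ 0.63282877,  0.03749774, -0.13743869,  0.0384593 ]), [[0.7, 1.1], [0.3, 1.9], [-0.2, 1.4], [-0.1, 0.7], [-3.2, 0.3], [0.8, -0.3], [-0.2, -1.2], [-0.2, -1.0], [-0.1, -0.3], [0.8, -0.0], [0.7, 0.1], [-4.3, -2.5]])
[ 0.63274447  0.03716355 -0.13840755] [[1.1, 0.9], [0.6, 2.3], [-0.4, 1.1], [-0.3, 1.0], [-3.2, -0.1], [0.7, -0.2], [-0.4, -1.3], [-0.0, -1.0], [-0.3, 0.0], [1.0, 0.3], [1.3, -0.2], [-3.9, -2.0]]
(-0.048, -0.048) [ 0.57858113 -0.00375505]
(-0.048, 0.048) [0.59182587 0.0913269 ]
```

Emit:
jog_arm:
  plan:
    - {"linear": [1.2, 0.7, 0], "rotation": [0, -0.006, -0.004]}
    - {"linear": [0, 0, 0], "rotation": [0, 0, 0]}
    - {"linear": [0, 0, -3], "rotation": [0, 0, 0]}
    - {"linear": [0, 0, -3], "rotation": [0, 0, 0]}
    - {"linear": [0, 0, -2], "rotation": [0, 0, 0]}
    - {"linear": [0, 0, 0], "rotation": [0, 0, 0]}
    - {"linear": [0, 0, 0], "rotation": [0, 0, 0]}

```text
time: 19.2
position: [0.5813, -0.0051, 0.112]
ee_rot: [-3.135, 0.003, -1.713]
wrist_force: [0.8, 0.6, -1.4]
width: 0.497
```

```bash
python3 - <<'E'
from h import *
go(.5795,-.0037,.0686,-1.71)
E
```

```text
t 19.2 pos [ 0.5813 -0.0051  0.112 ] cm [-0.18  0.14 -4.34] rot [-0.002  0.007  0.003] F [ 0.8  0.6 -1.4] M [-0.03  0.01  0.  ] w 0.497
```

Emit:
jog_arm:
  plan:
    - {"linear": [-0.2, 0.15, -1], "rotation": [-0.002, 0.007, 0.003]}
    - {"linear": [0, 0, -1], "rotation": [0, 0, 0]}
    - {"linear": [0, 0, 0], "rotation": [0, 0, 0]}
    - {"linear": [0, 0, 0], "rotation": [0, 0, 0]}

```text
time: 19.6
position: [0.5812, -0.0033, 0.0936]
ee_rot: [-3.137, 0.001, -1.709]
wrist_force: [-0.9, -0.7, -1.8]
width: 0.497
```

```bash
python3 - <<'E'
from h import *
go(.5795,-.0037,.0686,-1.71)
E
```

```text
t 19.6 pos [ 0.5812 -0.0033  0.0936] cm [-0.17 -0.04 -2.5 ] rot [-0.     0.005 -0.001] F [-0.9 -0.7 -1.8] M [-0.01 -0.    0.02] w 0.497
```

Emit:
jog_arm:
  plan:
    - {"linear": [-0.2, 0, -0.4], "rotation": [0, 0.005, 0]}
    - {"linear": [0, 0, -0.5], "rotation": [0, 0, 0]}
    - {"linear": [0, 0, -0.6], "rotation": [0, 0, 0]}
    - {"linear": [0, 0, -0.5], "rotation": [0, 0, 0]}
    - {"linear": [0, 0, 0], "rotation": [0, 0, 0]}
    - {"linear": [0, 0, 0], "rotation": [0, 0, 0]}

```text
time: 20.2
position: [0.5793, -0.0033, 0.0724]
ee_rot: [-3.141, 0.0, -1.709]
wrist_force: [-0.7, 0.0, -0.3]
width: 0.496
```

```bash
python3 - <<'E'
from h import *
go(.5795,-.0037,.0686,-1.71)
E
```

```text
t 20.2 pos [ 0.5793 -0.0033  0.0724] cm [ 0.02 -0.04 -0.38] rot [-0.     0.    -0.001] F [-0.7  0.  -0.3] M [-0.03 -0.03 -0.01] w 0.496
```

Emit:
jog_arm:
  plan:
    - {"linear": [0, 0, -0.3], "rotation": [0, 0, 0]}
    - {"linear": [0, 0, -0.1], "rotation": [0, 0, 0]}
    - {"linear": [0, 0, 0], "rotation": [0, 0, 0]}
    - {"linear": [0, 0, 0], "rotation": [0, 0, 0]}

```text
time: 20.6
position: [0.5798, -0.0032, 0.0687]
ee_rot: [-3.14, 0.0, -1.709]
wrist_force: [0.9, 0.1, -1.6]
width: 0.5
```

Emit:
jog_arm:
  plan:
    - {"linear": [0, 0, 0], "rotation": [0, 0, 0]}
    - {"linear": [0, 0, 0], "rotation": [0, 0, 0]}
    - {"linear": [0, 0, 0], "rotation": [0, 0, 0]}
    - {"linear": [0, 0, 0], "rotation": [0, 0, 0]}
    - {"linear": [0, 0, 0], "rotation": [0, 0, 0]}
  fingers: -0.4

```text
time: 21.1
position: [0.5808, -0.0033, 0.0699]
ee_rot: [-3.138, 0.001, -1.709]
wrist_force: [-0.7, 0.7, -0.7]
width: 0.701
```

```bash
python3 - <<'E'
from h import *
go(.5795,-.0037,.0686,-1.71)
E
```

```text
t 21.1 pos [ 0.5808 -0.0033  0.0699] cm [-0.13 -0.04 -0.13] rot [-0.     0.004 -0.001] F [-0.7  0.7 -0.7] M [-0.03 -0.06 -0.01] w 0.701
```

Emit:
jog_arm:
  plan:
    - {"linear": [0, 0, 2], "rotation": [0, 0, 0]}
    - {"linear": [0, 0, 4], "rotation": [0, 0, 0]}
    - {"linear": [0, 0, 4], "rotation": [0, 0, 0]}
    - {"linear": [-1, 1, 3], "rotation": [0, 0, 0]}
    - {"linear": [-3, 3.8, 0], "rotation": [0, 0, 0]}
    - {"linear": [-3, 3.8, 0], "rotation": [0, 0, 0]}
    - {"linear": [-3, 3.8, 0], "rotation": [0, 0, 0]}
    - {"linear": [-3, 3.8, 0], "rotation": [0, 0, 0]}

```text
time: 21.9
position: [0.4477, 0.159, 0.2038]
ee_rot: [-3.139, 0.001, -1.719]
wrist_force: [0.7, 1.1, 0.4]
width: 0.701
```

Emit:
jog_arm:
  plan:
    - {"linear": [-3, 3.8, 0], "rotation": [0, 0, 0]}
    - {"linear": [-2.5, 3.5, 0], "rotation": [0, 0, 0]}
    - {"linear": [-1, 1.5, 0], "rotation": [0, 0, 0]}
    - {"linear": [0, 0, 0], "rotation": [0, 0, 0]}
    - {"linear": [0, 0, 0], "rotation": [0, 0, 0]}

```text
time: 22.4
position: [0.3762, 0.2535, 0.2054]
ee_rot: [-3.137, 0.005, -1.711]
wrist_force: [-0.2, 0.1, 0.4]
width: 0.698
```

```bash
python3 - <<'E'
from h import *
go(.373,.272,.12,-1.71)
w=snap("wrist","w11"); lid(w,"white",(.373,.272))
s=snap("scene","s3");t=snap("top","t3")
E
```

```text
t 22.4 pos [0.3762 0.2535 0.2054] cm [-0.32  1.85 -8.54] rot [-0.004  0.005  0.001] F [-0.2  0.1  0.4] M [-0.02 -0.01  0.01] w 0.698
white pred 301.7 228.6 seen [301.6 227.2] [38, 37, 46, 45, 1572] P [0.3744 0.2718 0.06  ]
```

Emit:
jog_arm:
  plan:
    - {"linear": [-0.2, 1.85, -2], "rotation": [-0.004, 0.005, 0]}
    - {"linear": [0, 0, -4], "rotation": [0, 0, 0]}
    - {"linear": [0, 0, -4], "rotation": [0, 0, 0]}
    - {"linear": [0, 0, -2.5], "rotation": [0, 0, 0]}
    - {"linear": [0, 0, 0], "rotation": [0, 0, 0]}
    - {"linear": [0, 0, 0], "rotation": [0, 0, 0]}
  fingers: -0.6

```text
time: 23.15
position: [0.3797, 0.2675, 0.0783]
ee_rot: [-3.138, 0.003, -1.724]
wrist_force: [-0.2, 1.3, 0.9]
width: 0.8
```

```bash
python3 - <<'E'
from h import *
go(.374,.272,.018,-1.71)
w=snap("wrist"); lid(w,"white",(.374,.272),r=55)
E
```

```text
t 23.15 pos [0.3797 0.2675 0.0783] cm [-0.57  0.45 -6.03] rot [-0.002  0.004  0.014] F [-0.2  1.3  0.9] M [ 0.04 -0.   -0.06] w 0.8
white pred 313.9 277.4 seen [313.7 276.3] [19, 20, 74, 69, 3925] P [0.3747 0.272  0.06  ]
```

Emit:
jog_arm:
  plan:
    - {"linear": [-0.55, 0.45, 0], "rotation": [-0.002, 0.004, 0.014]}
    - {"linear": [0, 0, -0.5], "rotation": [0, 0, 0]}
    - {"linear": [0, 0, -1.5], "rotation": [0, 0, 0]}
    - {"linear": [0, 0, -1.8], "rotation": [0, 0, 0]}
    - {"linear": [0, 0, -1.2], "rotation": [0, 0, 0]}
    - {"linear": [0, 0, 0], "rotation": [0, 0, 0]}
    - {"linear": [0, 0, 0], "rotation": [0, 0, 0]}

```text
time: 23.9
position: [0.3776, 0.2777, 0.0341]
ee_rot: [-3.133, 0.014, -1.707]
wrist_force: [0.9, -0.1, 0.9]
width: 0.8
```

```bash
python3 - <<'E'
from h import *
go(.3743,.272,.018,-1.71)
E
```

```text
t 23.9 pos [0.3776 0.2777 0.0341] cm [-0.33 -0.57 -1.61] rot [-0.013  0.01  -0.003] F [ 0.9 -0.1  0.9] M [-0.03  0.04  0.03] w 0.8
```

Emit:
jog_arm:
  plan:
    - {"linear": [-0.3, -0.55, 0], "rotation": [-0.013, 0.01, -0.003]}
    - {"linear": [0, 0, 0], "rotation": [0, 0, 0]}
    - {"linear": [0, 0, -0.8], "rotation": [0, 0, 0]}
    - {"linear": [0, 0, -0.6], "rotation": [0, 0, 0]}
    - {"linear": [0, 0, 0], "rotation": [0, 0, 0]}
    - {"linear": [0, 0, 0], "rotation": [0, 0, 0]}

```text
time: 24.5
position: [0.3755, 0.2732, 0.0213]
ee_rot: [-3.14, 0.003, -1.709]
wrist_force: [1.1, -0.1, 0.6]
width: 0.799
```

```bash
python3 - <<'E'
from h import *
go(.3743,.272,.018,-1.71)
E
```

```text
t 24.5 pos [0.3755 0.2732 0.0213] cm [-0.12 -0.12 -0.33] rot [-0.002  0.002 -0.001] F [ 1.1 -0.1  0.6] M [ 0.01  0.01 -0.  ] w 0.799
```

Emit:
jog_arm:
  plan:
    - {"linear": [-0.1, -0.1, -0.3], "rotation": [-0.002, 0.002, 0]}
    - {"linear": [0, 0, 0], "rotation": [0, 0, 0]}
    - {"linear": [0, 0, 0], "rotation": [0, 0, 0]}
    - {"linear": [0, 0, 0], "rotation": [0, 0, 0]}
    - {"linear": [0, 0, 0], "rotation": [0, 0, 0]}
    - {"linear": [0, 0, 0], "rotation": [0, 0, 0]}
    - {"linear": [0, 0, 0], "rotation": [0, 0, 0]}
  fingers: 1
  newtons: 40

```text
time: 25.2
position: [0.3745, 0.2722, 0.0182]
ee_rot: [-3.141, 0.0, -1.709]
wrist_force: [0.0, 0.2, -1.0]
width: 0.497
```

Emit:
jog_arm:
  plan:
    - {"linear": [0, 0, 2], "rotation": [0, 0, 0]}
    - {"linear": [0, 0, 4], "rotation": [0, 0, 0]}
    - {"linear": [0, 0, 4.5], "rotation": [0, 0, 0]}
    - {"linear": [2, -2, 4], "rotation": [0, 0, 0]}
    - {"linear": [3.5, -3, 1], "rotation": [0, 0, 0]}
    - {"linear": [3.5, -3, 0], "rotation": [0, 0, 0]}
    - {"linear": [3.5, -3, 0], "rotation": [0, 0, 0]}
    - {"linear": [3.5, -3, 0], "rotation": [0, 0, 0]}

```text
time: 26.0
position: [0.5335, 0.1274, 0.1787]
ee_rot: [3.14, -0.002, -1.7]
wrist_force: [0.5, 1.7, -0.8]
width: 0.5
```

```bash
python3 - <<'E'
from h import *
go(.592,.0915,.17,-1.71)
E
```

```text
t 26.0 pos [0.5335 0.1274 0.1787] cm [ 5.85 -3.59 -0.87] rot [ 0.002 -0.002 -0.01 ] F [ 0.5  1.7 -0.8] M [ 0.24 -0.1   0.03] w 0.5
```

Emit:
jog_arm:
  plan:
    - {"linear": [3, -1.8, 0], "rotation": [0, 0, -0.01]}
    - {"linear": [1.5, -1, 0], "rotation": [0, 0, 0]}
    - {"linear": [0, 0, 0], "rotation": [0, 0, 0]}
    - {"linear": [0, 0, 0], "rotation": [0, 0, 0]}
    - {"linear": [0, 0, 0], "rotation": [0, 0, 0]}

```text
time: 26.5
position: [0.5812, 0.093, 0.1744]
ee_rot: [3.133, -0.005, -1.719]
wrist_force: [0.7, 1.1, -2.5]
width: 0.496
```

```bash
python3 - <<'E'
from h import *
go(.5925,.0915,.17,-1.71)
w=snap("wrist","w12"); np.save('w12.npy',dict(w),allow_pickle=True)
lid(w,"green",(.5795,-.0037),.11,50)
E
```

```text
t 26.5 pos [0.5812 0.093  0.1744] cm [ 1.13 -0.15 -0.44] rot [ 0.004 -0.009  0.009] F [ 0.7  1.1 -2.5] M [ 0.06 -0.05 -0.03] w 0.496
green pred 454.7 227.7 seen [452.6 227. ] [18, 20, 63, 62, 2993] P [ 0.5802 -0.0022  0.11  ]
```

Emit:
jog_arm:
  plan:
    - {"linear": [1, -0.1, -1], "rotation": [0.004, -0.009, 0.009]}
    - {"linear": [0, 0, -2.5], "rotation": [0, 0, 0]}
    - {"linear": [0, 0, -2], "rotation": [0, 0, 0]}
    - {"linear": [0, 0, -1], "rotation": [0, 0, 0]}
    - {"linear": [0, 0, 0], "rotation": [0, 0, 0]}
    - {"linear": [0, 0, 0], "rotation": [0, 0, 0]}

```text
time: 27.15
position: [0.5915, 0.0951, 0.1073]
ee_rot: [-3.137, 0.003, -1.702]
wrist_force: [0.0, 0.3, -1.8]
width: 0.496
```

```bash
python3 - <<'E'
from h import *
go(.5925,.0915,.0684,-1.71)
E
```

```text
t 27.15 pos [0.5915 0.0951 0.1073] cm [ 0.1  -0.36 -3.89] rot [-0.002  0.005 -0.008] F [ 0.   0.3 -1.8] M [0.02 0.02 0.04] w 0.496
```

Emit:
jog_arm:
  plan:
    - {"linear": [0.1, -0.35, 0], "rotation": [-0.002, 0.005, -0.008]}
    - {"linear": [0, 0, 0], "rotation": [0, 0, 0]}
    - {"linear": [0, 0, -0.8], "rotation": [0, 0, 0]}
    - {"linear": [0, 0, -0.6], "rotation": [0, 0, 0]}
    - {"linear": [0, 0, 0], "rotation": [0, 0, 0]}
    - {"linear": [0, 0, 0], "rotation": [0, 0, 0]}

```text
time: 27.75
position: [0.5944, 0.0918, 0.0951]
ee_rot: [-3.137, 0.002, -1.71]
wrist_force: [0.6, 0.8, -1.7]
width: 0.497
```

```bash
python3 - <<'E'
from h import *
go(.5925,.0915,.0684,-1.71)
E
```

```text
t 27.75 pos [0.5944 0.0918 0.0951] cm [-0.19 -0.03 -2.67] rot [-0.002  0.005 -0.   ] F [ 0.6  0.8 -1.7] M [-0.01 -0.03 -0.  ] w 0.497
```

Emit:
jog_arm:
  plan:
    - {"linear": [-0.25, 0, -0.5], "rotation": [-0.002, 0.005, 0]}
    - {"linear": [0, 0, -0.6], "rotation": [0, 0, 0]}
    - {"linear": [0, 0, -0.6], "rotation": [0, 0, 0]}
    - {"linear": [0, 0, -0.6], "rotation": [0, 0, 0]}
    - {"linear": [0, 0, 0], "rotation": [0, 0, 0]}
    - {"linear": [0, 0, 0], "rotation": [0, 0, 0]}

```text
time: 28.35
position: [0.5913, 0.0918, 0.0695]
ee_rot: [3.14, -0.001, -1.71]
wrist_force: [-0.5, -0.3, -1.3]
width: 0.498
```

```bash
python3 - <<'E'
from h import *
go(.5925,.0915,.0684,-1.71)
E
```

```text
t 28.35 pos [0.5913 0.0918 0.0695] cm [ 0.12 -0.03 -0.11] rot [ 0.001 -0.002 -0.   ] F [-0.5 -0.3 -1.3] M [ 0.   -0.02 -0.  ] w 0.498
```

Emit:
jog_arm:
  plan:
    - {"linear": [0.05, 0, -0.1], "rotation": [0, 0, 0]}
    - {"linear": [0, 0, 0], "rotation": [0, 0, 0]}
    - {"linear": [0, 0, 0], "rotation": [0, 0, 0]}

```text
time: 28.65
position: [0.5922, 0.0919, 0.0689]
ee_rot: [3.141, -0.001, -1.71]
wrist_force: [0.3, -0.8, -2.0]
width: 0.496
```

Emit:
jog_arm:
  plan:
    - {"linear": [0, 0, 0], "rotation": [0, 0, 0]}
    - {"linear": [0, 0, 0], "rotation": [0, 0, 0]}
    - {"linear": [0, 0, 0], "rotation": [0, 0, 0]}
    - {"linear": [0, 0, 0], "rotation": [0, 0, 0]}
    - {"linear": [0, 0, 0], "rotation": [0, 0, 0]}
  fingers: -0.4

```text
time: 29.15
position: [0.5939, 0.0921, 0.071]
ee_rot: [-3.138, 0.0, -1.709]
wrist_force: [0.0, -0.0, 0.1]
width: 0.701
```

Emit:
jog_arm:
  plan:
    - {"linear": [0, 0, 2], "rotation": [0, 0, 0]}
    - {"linear": [0, 0, 4], "rotation": [0, 0, 0]}
    - {"linear": [0, 0, 4], "rotation": [0, 0, 0]}
    - {"linear": [0, -2, 4], "rotation": [0, 0, 0]}
    - {"linear": [0, -2, 0], "rotation": [0, 0, 0]}
    - {"linear": [0, 0, 0], "rotation": [0, 0, 0]}
    - {"linear": [0, 0, 0], "rotation": [0, 0, 0]}
    - {"linear": [0, 0, 0], "rotation": [0, 0, 0]}

```text
time: 29.95
position: [0.5917, 0.0507, 0.2158]
ee_rot: [-3.14, -0.001, -1.709]
wrist_force: [-0.5, 0.0, -0.9]
width: 0.698
```

```bash
python3 - <<'E'
from h import *
go(.533,-.304,.20,-1.869)
w=snap("wrist"); np.save('w13.npy',dict(w),allow_pickle=True)
lid(w,"green",(.579,-.0035),.11,45); lid(w,"white",(.592,.0915),.11,25)
t=snap("top");s=snap("scene")
mont("m5",[tile(w,170,40,490,280),tile(s,300,215,420,305),tile(t,200,150,460,345),tile(s,180,220,300,310)])
E
```

```text
t 29.95 pos [0.5917 0.0507 0.2158] cm [ -5.87 -35.47  -1.58] rot [ 0.002  0.002 -0.16 ] F [-0.5  0.  -0.9] M [-0.    0.01  0.02] w 0.698
green pred 385.2 238.1 seen [384.4 237.3] [19, 19, 52, 51, 2004] P [ 0.5798 -0.0029  0.11  ]
white pred 271.4 238.2 seen [271.6 239. ] [0, 0, 50, 50, 2139] P [0.5913 0.0915 0.11  ]
```

View pics/m5.png

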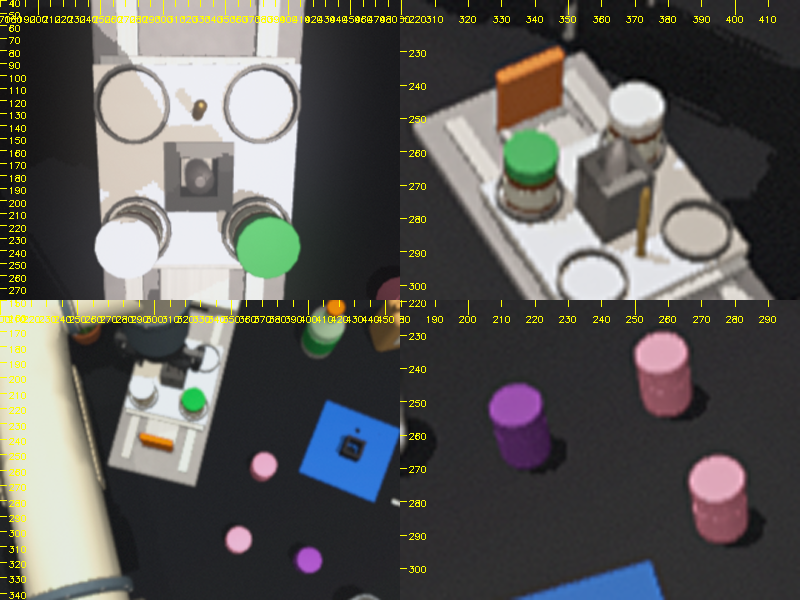

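Both lids sit at height .11 over wells 2 and 3, within 2 mm, and the cover has not moved. Going to the cover.

Emit:
jog_arm:
  plan:
    - {"linear": [-0.6, -4, 0], "rotation": [0, 0, -0.02]}
    - {"linear": [-0.7, -4.5, 0], "rotation": [0, 0, -0.03]}
    - {"linear": [-0.7, -4.5, 0], "rotation": [0, 0, -0.03]}
    - {"linear": [-0.7, -4.5, 0], "rotation": [0, 0, -0.03]}
    - {"linear": [-0.7, -4.5, 0], "rotation": [0, 0, -0.03]}
    - {"linear": [-0.7, -4.5, 0], "rotation": [0, 0, -0.02]}
    - {"linear": [-0.7, -4, -0.5], "rotation": [0, 0, 0]}
    - {"linear": [-0.5, -2, -0.5], "rotation": [0, 0, 0]}
  fingers: -0.6

```text
time: 30.9
position: [0.5356, -0.2788, 0.2004]
ee_rot: [3.136, -0.003, -1.862]
wrist_force: [0.2, 0.1, -0.6]
width: 0.798
```

Emit:
jog_arm:
  plan:
    - {"linear": [0, -0.5, 0], "rotation": [0, 0, 0]}
    - {"linear": [0, 0, 0], "rotation": [0, 0, 0]}
    - {"linear": [0, 0, 0], "rotation": [0, 0, 0]}
    - {"linear": [0, 0, 0], "rotation": [0, 0, 0]}

```text
time: 31.3
position: [0.535, -0.2841, 0.1982]
ee_rot: [3.132, -0.003, -1.864]
wrist_force: [-0.6, 0.4, 0.4]
width: 0.799
```

```bash
python3 - <<'E'
from fit import *
go(.533,-.304,.20,-1.869)
w=snap("wrist","w14"); np.save('w14.npy',dict(w),allow_pickle=True)
hsv=cv2.cvtColor(w["color"],cv2.COLOR_RGB2HSV); m=cv2.inRange(hsv,(100,110,70),(125,255,255))
n,l,st,ce=cv2.connectedComponentsWithStats(m); i=1+st[1:,4].argmax(); m=(l==i).astype(np.uint8)
cs,hi=cv2.findContours(m,cv2.RETR_CCOMP,cv2.CHAIN_APPROX_NONE)
k=max(range(len(cs)),key=lambda j:cv2.contourArea(cs[j])); q=cv2.approxPolyDP(cv2.convexHull(cs[k]),8,True)[:,0]; print("corners",q.tolist())
for j,c in enumerate(cs):
    if hi[0][j][3]==k and cv2.contourArea(c)>15: M=cv2.moments(c); print("hole",M["m10"]/M["m00"],M["m01"]/M["m00"],M["m00"],cv2.boundingRect(c))
P=lambda m:proj(w,[.5315+np.cos(-.2985)*m[0]-np.sin(-.2985)*m[1],-.305+np.sin(-.2985)*m[0]+np.cos(-.2985)*m[1],m[2]])[0].round(1)
c=.075
for m in [(c,c,.008),(c,-c,.008),(-c,-c,.008),(-c,c,.008),(.042,0,.008),(0,0,.045)]: print(m,P(m))
E
```

```text
t 31.3 pos [ 0.535  -0.2841  0.1982] cm [-0.2  -1.99  0.18] rot [ 0.    -0.011 -0.005] F [-0.6  0.4  0.4] M [ 0.05 -0.04  0.  ] w 0.799
corners [[404, 121], [435, 170], [404, 302], [330, 307], [286, 290], [256, 251], [235, 184], [275, 120], [350, 110]]
hole 333.0813953488372 239.77906976744185 86.0 (324, 234, 18, 14)
hole 341.7602492211838 213.90878504672898 1337.5 (323, 196, 39, 38)
hole 306.51518784972023 206.02917665867304 417.0 (293, 195, 24, 26)
hole 311.5833333333333 189.73076923076923 26.0 (306, 187, 11, 7)
hole 362.50918599568956 204.66847523021505 11058.5 (272, 136, 143, 138)
(0.075, 0.075, 0.008) [266.5 136.1]
(0.075, -0.075, 0.008) [413.5 137.2]
(-0.075, -0.075, 0.008) [402.6 274.5]
(-0.075, 0.075, 0.008) [271.3 273.9]
(0.042, 0, 0.008) [339.4 169.7]
(0, 0, 0.045) [340.8 216.1]
```

Emit:
jog_arm:
  plan:
    - {"linear": [-0.35, -2.0, -1], "rotation": [0, -0.011, -0.005]}
    - {"linear": [0, 0, -4], "rotation": [0, 0, 0]}
    - {"linear": [0, 0, -4], "rotation": [0, 0, 0]}
    - {"linear": [0, 0, -3], "rotation": [0, 0, 0]}
    - {"linear": [0, 0, 0], "rotation": [0, 0, 0]}
    - {"linear": [0, 0, 0], "rotation": [0, 0, 0]}
    - {"linear": [0, 0, 0], "rotation": [0, 0, 0]}

```text
time: 32.05
position: [0.5363, -0.2999, 0.081]
ee_rot: [-3.13, -0.001, -1.859]
wrist_force: [-0.3, -0.3, 0.4]
width: 0.802
```

```bash
python3 - <<'E'
from h import *
go(.5315,-.305,.011,-1.869)
w=snap("wrist","w15"); np.save('w15.npy',dict(w),allow_pickle=True)
P=lambda m:proj(w,[.5315+np.cos(-.2985)*m[0]-np.sin(-.2985)*m[1],-.305+np.sin(-.2985)*m[0]+np.cos(-.2985)*m[1],m[2]])[0].round(1)
c=.075;a=.018
for m in [(c,c,.008),(c,-c,.008),(.042,0,.008),(a,a,.045),(a,-a,.045)]: print(m,P(m))
cv2.imwrite("pics/w15c.png",tile(w,160,60,480,300,800,600))
E
```

```text
t 32.05 pos [ 0.5363 -0.2999  0.081 ] cm [-0.48 -0.51 -7.  ] rot [ 0.004  0.011 -0.01 ] F [-0.3 -0.3  0.4] M [ 0.01  0.04 -0.02] w 0.802
(0.075, 0.075, 0.008) [221.1 141.2]
(0.075, -0.075, 0.008) [438.6 143.9]
(0.042, 0, 0.008) [329.1 190.7]
(0.018, 0.018, 0.045) [301.3 235.2]
(0.018, -0.018, 0.045) [359.  235.8]
```

View pics/w15c.png

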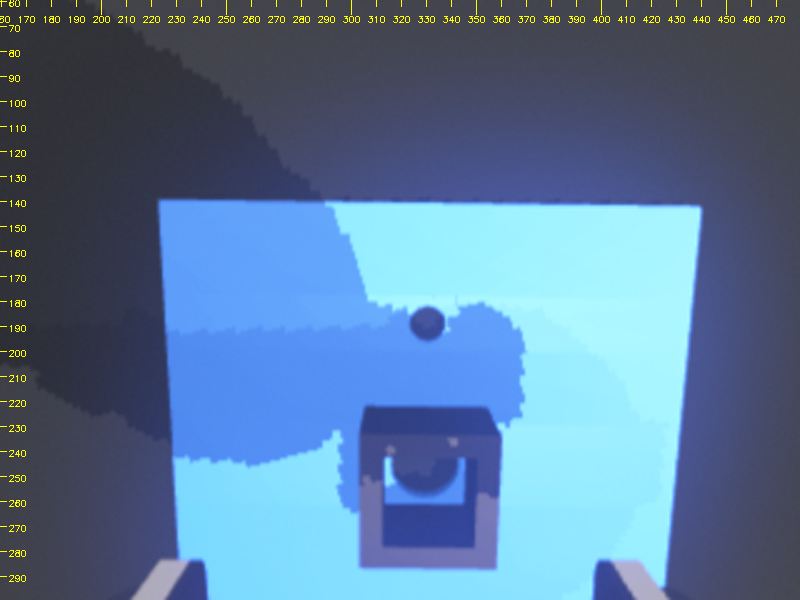

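Emit:
jog_arm:
  plan:
    - {"linear": [-0.4, -0.65, 0], "rotation": [0.004, 0.011, -0.01]}
    - {"linear": [0, 0, 0], "rotation": [0, 0, 0]}
    - {"linear": [0, 0, -1.5], "rotation": [0, 0, 0]}
    - {"linear": [0, 0, -1.8], "rotation": [0, 0, 0]}
    - {"linear": [0, 0, -1.2], "rotation": [0, 0, 0]}
    - {"linear": [0, 0, 0], "rotation": [0, 0, 0]}
    - {"linear": [0, 0, 0], "rotation": [0, 0, 0]}

```text
time: 32.8
position: [0.5368, -0.31, 0.043]
ee_rot: [-3.127, -0.002, -1.871]
wrist_force: [1.4, 0.1, -0.2]
width: 0.8
```

```bash
python3 - <<'E'
from h import *
go(.5324,-.3064,.011,-1.87)
E
```

```text
t 32.8 pos [ 0.5368 -0.31    0.043 ] cm [-0.44  0.36 -3.2 ] rot [0.006 0.013 0.001] F [ 1.4  0.1 -0.2] M [ 0.02  0.04 -0.04] w 0.8
```

Emit:
jog_arm:
  plan:
    - {"linear": [-0.4, 0.35, 0], "rotation": [0.006, 0.013, 0]}
    - {"linear": [0, 0, 0], "rotation": [0, 0, 0]}
    - {"linear": [0, 0, -0.8], "rotation": [0, 0, 0]}
    - {"linear": [0, 0, -1], "rotation": [0, 0, 0]}
    - {"linear": [0, 0, -0.6], "rotation": [0, 0, 0]}
    - {"linear": [0, 0, 0], "rotation": [0, 0, 0]}
    - {"linear": [0, 0, 0], "rotation": [0, 0, 0]}

```text
time: 33.5
position: [0.5333, -0.3066, 0.0188]
ee_rot: [-3.14, -0.0, -1.87]
wrist_force: [0.6, 0.3, 0.5]
width: 0.804
```

```bash
python3 - <<'E'
from h import *
go(.5324,-.3064,.011,-1.87)
E
```

```text
t 33.5 pos [ 0.5333 -0.3066  0.0188] cm [-0.09  0.02 -0.78] rot [0.001 0.001 0.   ] F [0.6 0.3 0.5] M [0.02 0.03 0.01] w 0.804
```

Emit:
jog_arm:
  plan:
    - {"linear": [-0.1, 0, -0.5], "rotation": [0, 0, 0]}
    - {"linear": [0, 0, -0.2], "rotation": [0, 0, 0]}
    - {"linear": [0, 0, 0], "rotation": [0, 0, 0]}
    - {"linear": [0, 0, 0], "rotation": [0, 0, 0]}

```text
time: 33.9
position: [0.5324, -0.3067, 0.0114]
ee_rot: [-3.14, -0.0, -1.87]
wrist_force: [-0.2, -0.1, -0.2]
width: 0.797
```

Emit:
jog_arm:
  plan:
    - {"linear": [0, 0, 0], "rotation": [0, 0, 0]}
    - {"linear": [0, 0, 0], "rotation": [0, 0, 0]}
    - {"linear": [0, 0, 0], "rotation": [0, 0, 0]}
    - {"linear": [0, 0, 0], "rotation": [0, 0, 0]}
    - {"linear": [0, 0, 0], "rotation": [0, 0, 0]}
    - {"linear": [0, 0, 0], "rotation": [0, 0, 0]}
    - {"linear": [0, 0, 0], "rotation": [0, 0, 0]}
  fingers: 1
  newtons: 60

```text
time: 34.6
position: [0.5328, -0.3068, 0.0121]
ee_rot: [-3.139, -0.0, -1.87]
wrist_force: [0.2, 0.9, 0.9]
width: 0.401
```

```bash
python3 - <<'E'
from h import *
go(.5324,-.3064,.011,-1.87)
w=snap("wrist","w16"); 
g=w["color"][...,0].astype(int)
print(dark(w,(300,175,345,218),70)); gg=cv2.cvtColor(w["color"],cv2.COLOR_RGB2GRAY).astype(int)
print(gg[180:225:1,320].tolist())
for u in (260,290,350,380):
    v=100+np.abs(np.diff(gg[100:185,u])).argmax()+.5; print(u,v,(intool(onz(w,u,v,.008))*1000).round(1))
E
```

```text
t 34.6 pos [ 0.5328 -0.3068  0.0121] cm [-0.04  0.04 -0.11] rot [0.001 0.003 0.   ] F [0.2 0.9 0.9] M [ 0.04  0.   -0.02] w 0.401Traceback (most recent call last):
  File "<stdin>", line 5, in <module>
  File "h.py", line 37, in dark
    i=min(range(1,n),key=lambda k:np.hypot(*(ce[k]-[(u1-u0)/2,(v1-v0)/2])) if st[k,4]>8 else 99); return ce[i]+[u0,v0],st[i,4]
ValueError: min() iterable argument is empty
```

```bash
python3 - <<'E'
from h import *
w=snap("wrist"); gg=cv2.cvtColor(w["color"],cv2.COLOR_RGB2GRAY).astype(int)
pt=proj(w,[.5324+.042*np.cos(-.3),-.3064+.042*np.sin(-.3),.008])[0]; print(pt)
print(gg[180:225,320].tolist()); print(gg[int(pt[1]),295:345].tolist())
for u in (260,290,350,380):
    v=90+np.abs(np.diff(gg[90:175,u])).argmax()+.5; print(u,v,(intool(onz(w,u,v,.008))*1000).round(1))
E
```

```text
[319.65844482 199.52379613]
[161, 159, 154, 152, 158, 159, 159, 159, 156, 127, 95, 89, 89, 87, 82, 77, 78, 77, 77, 76, 76, 76, 75, 74, 74, 75, 75, 82, 95, 113, 132, 139, 139, 139, 138, 136, 136, 136, 136, 135, 135, 135, 135, 135, 135]
[139, 140, 139, 140, 140, 141, 140, 141, 141, 141, 141, 140, 141, 140, 130, 93, 77, 74, 74, 75, 75, 75, 76, 75, 76, 76, 77, 76, 78, 76, 77, 78, 78, 79, 106, 192, 212, 215, 215, 215, 215, 216, 216, 215, 216, 216, 216, 216, 216, 216]
260 131.5 [-29.1 -74.3   4.4]
290 131.5 [-14.6 -74.4   4.4]
350 131.5 [ 14.4 -74.4   4.4]
380 131.5 [ 28.9 -74.4   4.4]
```

Emit:
jog_arm:
  plan:
    - {"linear": [0, 0, 2], "rotation": [0, 0, 0]}
    - {"linear": [0, 0, 4], "rotation": [0, 0, 0]}
    - {"linear": [0, 0, 4.5], "rotation": [0, 0, 0]}
    - {"linear": [0, 0, 4.5], "rotation": [0, 0, 0]}
    - {"linear": [0, 0, 4.5], "rotation": [0, 0, 0]}
    - {"linear": [-0.5, 2, 4.5], "rotation": [0, 0, 0.02]}
    - {"linear": [0, 4, 3], "rotation": [0, 0, 0.02]}
    - {"linear": [0.5, 4.5, 0], "rotation": [0, 0, 0.03]}

```text
time: 35.5
position: [0.5242, -0.2002, 0.2834]
ee_rot: [3.127, 0.002, -1.808]
wrist_force: [1.0, 0.7, -2.9]
width: 0.402
```

```bash
python3 - <<'E'
from h import *
go(.6323,.0377,.27,-1.712)
E
```

```text
t 35.5 pos [ 0.5242 -0.2002  0.2834] cm [10.81 23.79 -1.34] rot [-0.005 -0.014  0.096] F [ 1.   0.7 -2.9] M [-0.01 -0.36  0.01] w 0.402
```

Emit:
jog_arm:
  plan:
    - {"linear": [1.8, 4, 0], "rotation": [-0.005, -0.014, 0.03]}
    - {"linear": [1.8, 4, 0], "rotation": [0, 0, 0.03]}
    - {"linear": [1.8, 4, 0], "rotation": [0, 0, 0.03]}
    - {"linear": [1.8, 4, 0], "rotation": [0, 0, 0]}
    - {"linear": [1.6, 3.2, 0], "rotation": [0, 0, 0]}
    - {"linear": [0.5, 1.2, 0], "rotation": [0, 0, 0]}
    - {"linear": [0, 0, 0], "rotation": [0, 0, 0]}
    - {"linear": [0, 0, 0], "rotation": [0, 0, 0]}

```text
time: 36.3
position: [0.6172, 0.0186, 0.28]
ee_rot: [3.136, 0.003, -1.708]
wrist_force: [0.0, -0.4, -1.9]
width: 0.401
```

```bash
python3 - <<'E'
from h import *
go(.6323,.0377,.22,-1.712)
E
```

```text
t 36.3 pos [0.6172 0.0186 0.28  ] cm [ 1.51  1.91 -6.  ] rot [-0.004 -0.005 -0.004] F [ 0.  -0.4 -1.9] M [-0.06  0.   -0.03] w 0.401
```

Emit:
jog_arm:
  plan:
    - {"linear": [1.5, 1.9, 0], "rotation": [-0.004, -0.005, -0.004]}
    - {"linear": [0, 0, 0], "rotation": [0, 0, 0]}
    - {"linear": [0, 0, -2], "rotation": [0, 0, 0]}
    - {"linear": [0, 0, -3], "rotation": [0, 0, 0]}
    - {"linear": [0, 0, -2], "rotation": [0, 0, 0]}
    - {"linear": [0, 0, -1], "rotation": [0, 0, 0]}
    - {"linear": [0, 0, 0], "rotation": [0, 0, 0]}
    - {"linear": [0, 0, 0], "rotation": [0, 0, 0]}

```text
time: 37.1
position: [0.63, 0.0277, 0.2005]
ee_rot: [-3.139, -0.001, -1.723]
wrist_force: [0.9, 0.5, -2.4]
width: 0.4
```

```bash
python3 - <<'E'
from h import *
go(.6323,.0377,.17,-1.712)
E
```

```text
t 37.1 pos [0.63   0.0277 0.2005] cm [ 0.23  1.   -3.05] rot [0.002 0.003 0.011] F [ 0.9  0.5 -2.4] M [ 0.03 -0.01  0.03] w 0.4
```

Emit:
jog_arm:
  plan:
    - {"linear": [0.2, 1, 0], "rotation": [0.002, 0.003, 0.011]}
    - {"linear": [0, 0, 0], "rotation": [0, 0, 0]}
    - {"linear": [0, 0, 0], "rotation": [0, 0, 0]}
    - {"linear": [0, 0, -1.2], "rotation": [0, 0, 0]}
    - {"linear": [0, 0, -1], "rotation": [0, 0, 0]}
    - {"linear": [0, 0, 0], "rotation": [0, 0, 0]}
    - {"linear": [0, 0, 0], "rotation": [0, 0, 0]}

```text
time: 37.8
position: [0.6336, 0.0387, 0.1798]
ee_rot: [-3.137, 0.002, -1.711]
wrist_force: [0.3, -0.1, -2.4]
width: 0.398
```

```bash
python3 - <<'E'
from h import *
go(.6323,.0377,.17,-1.712)
E
```

```text
t 37.8 pos [0.6336 0.0387 0.1798] cm [-0.13 -0.1  -0.98] rot [-0.001  0.005 -0.001] F [ 0.3 -0.1 -2.4] M [-0.03  0.02 -0.01] w 0.398
```

Emit:
jog_arm:
  plan:
    - {"linear": [-0.12, -0.1, -0.4], "rotation": [-0.001, 0.005, 0]}
    - {"linear": [0, 0, -0.3], "rotation": [0, 0, 0]}
    - {"linear": [0, 0, 0], "rotation": [0, 0, 0]}
    - {"linear": [0, 0, 0], "rotation": [0, 0, 0]}

```text
time: 38.2
position: [0.6323, 0.0374, 0.1722]
ee_rot: [3.141, -0.0, -1.711]
wrist_force: [0.8, -0.5, -3.3]
width: 0.404
```

```bash
python3 - <<'E'
from h import *
go(.6323,.0377,.17,-1.712)
w=snap("wrist","w17"); p=manip.sense()
Y=np.array([np.sin(p["ee_rot"][2]),-np.cos(p["ee_rot"][2])]); q=p["position"][:2]-.0416*Y
print("pred pin under hole",proj(w,[*q,.134]),"hole",proj(w,[*q,p["position"][2]-.004]))
cv2.imwrite("pics/w17c.png",tile(w,290,170,350,215,400,300))
E
```

```text
t 38.2 pos [0.6323 0.0374 0.1722] cm [ 0.    0.03 -0.22] rot [-0.    -0.001 -0.001] F [ 0.8 -0.5 -3.3] M [-0.01 -0.05 -0.02] w 0.404
pred pin under hole [[319.93409371 191.43381212]] hole [[320.08175471 199.36142417]]
```

View pics/w17c.png

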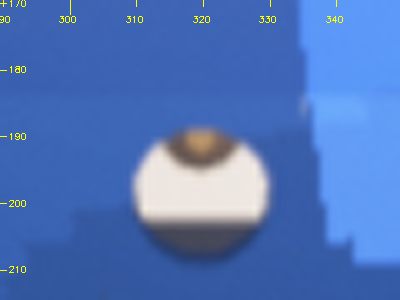

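Through the cover's hole the pin tip is at (319.5,190.2), against (319.9,191.4) expected for perfect alignment. That is about 0.8 mm off, so I'll descend.

Emit:
jog_arm:
  plan:
    - {"linear": [0.05, 0.02, -0.5], "rotation": [0, 0, 0]}
    - {"linear": [0, 0, -0.6], "rotation": [0, 0, 0]}
    - {"linear": [0, 0, -0.6], "rotation": [0, 0, 0]}
    - {"linear": [0, 0, 0], "rotation": [0, 0, 0]}
    - {"linear": [0, 0, 0], "rotation": [0, 0, 0]}

```text
time: 38.75
position: [0.6328, 0.0377, 0.1536]
ee_rot: [3.141, 0.0, -1.711]
wrist_force: [0.4, -0.2, -1.1]
width: 0.404
```

```bash
python3 - <<'E'
from h import *
go(.6325,.0377,.128,-1.712)
E
```

```text
t 38.75 pos [0.6328 0.0377 0.1536] cm [-0.03  0.   -2.56] rot [-0.    -0.001 -0.001] F [ 0.4 -0.2 -1.1] M [ 0.01 -0.   -0.02] w 0.404
```

Emit:
jog_arm:
  plan:
    - {"linear": [0, 0, -0.6], "rotation": [0, 0, 0]}
    - {"linear": [0, 0, -0.7], "rotation": [0, 0, 0]}
    - {"linear": [0, 0, -0.6], "rotation": [0, 0, 0]}
    - {"linear": [0, 0, 0], "rotation": [0, 0, 0]}
    - {"linear": [0, 0, 0], "rotation": [0, 0, 0]}

```text
time: 39.25
position: [0.6326, 0.0376, 0.1326]
ee_rot: [3.14, -0.0, -1.711]
wrist_force: [0.6, 0.3, -1.9]
width: 0.4
```

```bash
python3 - <<'E'
from h import *
go(.6325,.0377,.128,-1.712)
E
```

```text
t 39.25 pos [0.6326 0.0376 0.1326] cm [-0.01  0.01 -0.46] rot [-0.    -0.001 -0.001] F [ 0.6  0.3 -1.9] M [-0.   -0.02  0.02] w 0.4
```

Emit:
jog_arm:
  plan:
    - {"linear": [0, 0, -0.3], "rotation": [0, 0, 0]}
    - {"linear": [0, 0, -0.2], "rotation": [0, 0, 0]}
    - {"linear": [0, 0, 0], "rotation": [0, 0, 0]}
    - {"linear": [0, 0, 0], "rotation": [0, 0, 0]}

```text
time: 39.65
position: [0.6331, 0.0377, 0.1283]
ee_rot: [-3.141, 0.0, -1.711]
wrist_force: [0.3, -0.3, -2.6]
width: 0.398
```

Emit:
jog_arm:
  plan:
    - {"linear": [0, 0, 0], "rotation": [0, 0, 0]}
    - {"linear": [0, 0, 0], "rotation": [0, 0, 0]}
    - {"linear": [0, 0, 0], "rotation": [0, 0, 0]}
    - {"linear": [0, 0, 0], "rotation": [0, 0, 0]}
    - {"linear": [0, 0, 0], "rotation": [0, 0, 0]}
  fingers: -0.4

```text
time: 40.15
position: [0.6346, 0.0376, 0.1304]
ee_rot: [-3.137, 0.001, -1.71]
wrist_force: [-0.3, 0.0, -0.3]
width: 0.699
```

```bash
python3 - <<'E'
from h import *
go(.6325,.0377,.128,-1.712)
E
```

```text
t 40.15 pos [0.6346 0.0376 0.1304] cm [-0.21  0.01 -0.24] rot [-0.     0.005 -0.002] F [-0.3  0.  -0.3] M [-0.01  0.03  0.05] w 0.699
```

Emit:
jog_arm:
  plan:
    - {"linear": [0, 0, 2], "rotation": [0, 0, 0]}
    - {"linear": [0, 0, 4], "rotation": [0, 0, 0]}
    - {"linear": [0, 0, 4], "rotation": [0, 0, 0]}
    - {"linear": [-1, 0, 3.5], "rotation": [0, 0, 0]}
    - {"linear": [-3.5, 0.4, 0], "rotation": [0, 0, 0]}
    - {"linear": [-4, 0.5, 0], "rotation": [0, 0, 0]}
    - {"linear": [-2, 0.3, 0], "rotation": [0, 0, 0]}
    - {"linear": [0, 0, 0], "rotation": [0, 0, 0]}

```text
time: 40.95
position: [0.5259, 0.0492, 0.2701]
ee_rot: [-3.136, 0.002, -1.712]
wrist_force: [-0.1, -0.4, -0.7]
width: 0.7
```

Emit:
jog_arm:
  plan:
    - {"linear": [-3.5, 0.6, 0], "rotation": [0, 0, 0]}
    - {"linear": [-4, 0.6, 0], "rotation": [0, 0, 0]}
    - {"linear": [-2, 0.4, 0], "rotation": [0, 0, 0]}
    - {"linear": [0, 0, 0], "rotation": [0, 0, 0]}
    - {"linear": [0, 0, 0], "rotation": [0, 0, 0]}
    - {"linear": [0, 0, 0], "rotation": [0, 0, 0]}
  fingers: 1

```text
time: 41.55
position: [0.43, 0.0655, 0.2699]
ee_rot: [-3.135, 0.002, -1.712]
wrist_force: [-0.3, 0.5, -0.3]
width: 0.0
```

```bash
python3 - <<'E'
from h import *
go(.4438,.0638,.06,-1.709)
w=snap("wrist","w18"); t=snap("top"); s=snap("scene")
for q in [(.4943,.0568,.1),(.4943-.03*.138,.0568-.03,.1),(.4943+.03*.138,.0568+.03,.1)]: print(proj(w,q))
mont("m6",[tile(w,170,40,490,280),tile(s,300,200,440,305),tile(t,250,120,390,225),tile(s,180,220,300,310)])
hsv=cv2.cvtColor(w["color"],cv2.COLOR_RGB2HSV); m=cv2.inRange(hsv,(5,150,80),(20,255,255)); n,l,st,ce=cv2.connectedComponentsWithStats(m); i=1+st[1:,4].argmax(); print(st[i],ce[i])
E
```

```text
t 41.55 pos [0.43   0.0655 0.2699] cm [  1.38  -0.17 -20.99] rot [-0.001  0.007  0.003] F [-0.3  0.5 -0.3] M [0.07 0.01 0.03] w 0.0
[[319.62788103 152.90403629]]
[[350.63127082 152.82492186]]
[[288.63174429 152.9831322 ]]
[290 141  59  11 555] [317.9963964  145.78018018]
```

View pics/m6.png

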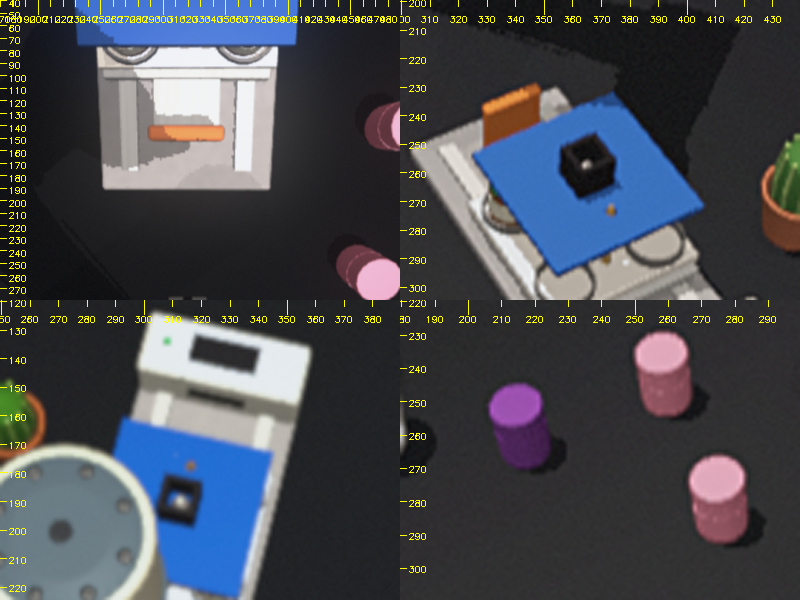

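Cover is flat on the hub: pin tip through the hole at scene (373,273), shaft tip inside the grip tube. The tab is at wrist (319,146), as predicted. I've now used all 16 pictures.

Emit:
jog_arm:
  plan:
    - {"linear": [0.8, 0, -3], "rotation": [0, 0.007, 0.003]}
    - {"linear": [0, 0, -4.5], "rotation": [0, 0, 0]}
    - {"linear": [0, 0, -4.5], "rotation": [0, 0, 0]}
    - {"linear": [0, 0, -4], "rotation": [0, 0, 0]}
    - {"linear": [0, 0, -2], "rotation": [0, 0, 0]}
    - {"linear": [0, 0, 0], "rotation": [0, 0, 0]}
    - {"linear": [0, 0, 0], "rotation": [0, 0, 0]}

```text
time: 42.4
position: [0.4411, 0.0638, 0.0834]
ee_rot: [-3.141, -0.001, -1.713]
wrist_force: [-0.3, -0.2, 0.5]
width: 0.0
```

```bash
python3 - <<'E'
from fit import *
go(.4438,.0638,.06,-1.709)
t=snap("top");s=snap("scene");c=.075
ob=[(s,(325.1,253.8),(-c,-c,.008)),(s,(374.8,232),(-c,c,.008)),(s,(405.9,270.9),(c,c,.008)),(s,(354.1,294.7),(c,-c,.008)),(t,(292.2,160.5),(c,c,.008)),(t,(344.7,172.7),(c,-c,.008))]
print(fitpose(ob,[.63,.04,-.14]))
E
```

```text
t 42.4 pos [0.4411 0.0638 0.0834] cm [ 0.27 -0.   -2.34] rot [0.001 0.001 0.004] F [-0.3 -0.2  0.5] M [ 0.01 -0.02  0.02] w 0.0
(array([ 0.63396167,  0.04065339, -0.14435129,  0.11694444]), [[-0.0, -0.8], [-0.3, -0.2], [0.4, 0.3], [0.7, 0.4], [0.3, 0.3], [0.3, 0.2]])
```

Emit:
jog_arm:
  plan:
    - {"linear": [0, 0, -1.5], "rotation": [0, 0, 0.004]}
    - {"linear": [0, 0, -0.6], "rotation": [0, 0, 0]}
    - {"linear": [0, 0, 0], "rotation": [0, 0, 0]}
    - {"linear": [1.2, -0.17, 0], "rotation": [0, 0, 0]}
    - {"linear": [1.2, -0.17, 0], "rotation": [0, 0, 0]}
    - {"linear": [0.8, -0.11, 0], "rotation": [0, 0, 0]}
    - {"linear": [0.4, -0.06, 0], "rotation": [0, 0, 0]}
    - {"linear": [0, 0, 0], "rotation": [0, 0, 0]}

```text
time: 43.3
position: [0.4862, 0.0606, 0.0697]
ee_rot: [-3.128, 0.007, -1.709]
wrist_force: [-1.2, 0.6, 2.1]
width: -0.001
```

```bash
python3 - <<'E'
from fit import *
go(.4834,.0583,.06,-1.709)
E
```

```text
t 43.3 pos [0.4862 0.0606 0.0697] cm [-0.28 -0.23 -0.97] rot [-0.005  0.014 -0.   ] F [-1.2  0.6  2.1] M [0.2  0.46 0.04] w -0.001
```

Emit:
jog_arm:
  plan:
    - {"linear": [0.5, -0.2, -0.3], "rotation": [-0.005, 0.014, 0]}
    - {"linear": [0.6, -0.08, 0], "rotation": [0, 0, 0]}
    - {"linear": [0.6, -0.08, 0], "rotation": [0, 0, 0]}
    - {"linear": [0.6, -0.08, 0], "rotation": [0, 0, 0]}
    - {"linear": [0.6, -0.08, 0], "rotation": [0, 0, 0]}

```text
time: 43.8
position: [0.5092, 0.0551, 0.0655]
ee_rot: [3.129, -0.002, -1.71]
wrist_force: [-4.6, 0.4, 4.4]
width: -0.0
```

```bash
python3 - <<'E'
from fit import *
go(.5134,.0542,.06,-1.709)
E
```

```text
t 43.8 pos [0.5092 0.0551 0.0655] cm [ 0.42 -0.09 -0.55] rot [-0.    -0.013  0.001] F [-4.6  0.4  4.4] M [ 0.56  1.77 -0.03] w -0.0
```

Emit:
jog_arm:
  plan:
    - {"linear": [0.6, -0.08, 0], "rotation": [0, -0.01, 0]}
    - {"linear": [0.6, -0.08, 0], "rotation": [0, 0, 0]}
    - {"linear": [0.6, -0.08, 0], "rotation": [0, 0, 0]}
    - {"linear": [0.6, -0.08, 0], "rotation": [0, 0, 0]}

```text
time: 44.2
position: [0.5301, 0.0519, 0.0653]
ee_rot: [3.133, -0.001, -1.711]
wrist_force: [-4.9, 1.8, 4.0]
width: 0.002
```

```bash
python3 - <<'E'
from fit import *
go(.53,.052,.06,-1.709)
E
```

```text
t 44.2 pos [0.5301 0.0519 0.0653] cm [-0.01  0.01 -0.53] rot [-0.001 -0.009  0.002] F [-4.9  1.8  4. ] M [0.59 1.76 0.03] w 0.002
```

Emit:
jog_arm:
  plan:
    - {"linear": [0.5, -0.07, 0], "rotation": [0, -0.005, 0]}
    - {"linear": [0.4, -0.06, 0], "rotation": [0, 0, 0]}
    - {"linear": [0.4, -0.06, 0], "rotation": [0, 0, 0]}

```text
time: 44.5
position: [0.5366, 0.0504, 0.0645]
ee_rot: [3.125, -0.001, -1.712]
wrist_force: [-21.8, 7.6, 17.0]
width: 0.002
```

```bash
python3 - <<'E'
from fit import *
go(.54,.052,.06,-1.709)
E
```

```text
t 44.5 pos [0.5366 0.0504 0.0645] cm [ 0.34  0.16 -0.45] rot [-0.001 -0.016  0.003] F [-21.8   7.6  17. ] M [ 2.64  7.62 -0.01] w 0.002
```

Emit:
jog_arm:
  plan:
    - {"linear": [0.4, -0.06, 0], "rotation": [0, -0.01, 0]}
    - {"linear": [0.4, -0.06, 0], "rotation": [0, 0, 0]}

```text
time: 44.7
position: [0.5363, 0.05, 0.0637]
ee_rot: [3.121, -0.0, -1.713]
wrist_force: [-16.2, 6.1, 13.4]
width: -0.002
```

```bash
python3 - <<'E'
from fit import *
go(.54,.052,.06,-1.709)
E
```

```text
t 44.7 pos [0.5363 0.05   0.0637] cm [ 0.37  0.2  -0.37] rot [-0.003 -0.021  0.004] F [-16.2   6.1  13.4] M [2.01 5.83 0.04] w -0.002
```

The carriage holds still under 16–22 N, well above the 5 N of friction, so that is the end stop. Backing off.

Emit:
jog_arm:
  plan:
    - {"linear": [-1, 0.14, 0], "rotation": [0, -0.01, 0]}
    - {"linear": [-2, 0.28, 0], "rotation": [0, 0, 0]}
    - {"linear": [-3, 0.4, 0], "rotation": [0, 0, 0]}
    - {"linear": [-3, 0.4, 1], "rotation": [0, 0, 0]}
    - {"linear": [0, 0, 4], "rotation": [0, 0, 0]}
    - {"linear": [0, 0, 4.5], "rotation": [0, 0, 0]}
    - {"linear": [0, 0, 4], "rotation": [0, 0, 0]}
    - {"linear": [0, 0, 0], "rotation": [0, 0, 0]}

```text
time: 45.5
position: [0.443, 0.0597, 0.2015]
ee_rot: [3.137, -0.001, -1.713]
wrist_force: [-0.5, 0.0, 0.1]
width: 0.0
```

```bash
python3 - <<'E'
from fit import *
go(.48,.052,.2,-1.709)
w=snap("wrist","w20"); s=snap("scene","s9"); t=snap("top","t9")
hsv=cv2.cvtColor(w["color"],cv2.COLOR_RGB2HSV); m=cv2.inRange(hsv,(5,150,80),(20,255,255)); n,l,st,ce=cv2.connectedComponentsWithStats(m); i=1+st[1:,4].argmax(); print("tab",st[i],ce[i])
x,y,a,b=st[i][:4]; q=onz(w,x+a/2,y+b,.1); print("tab near top edge",q,"expected travel from .4943,.0568:",np.hypot(*(q[:2]-[.4943,.0568])))
for nm,S in (("scene",s),("top",t)):
    hsv=cv2.cvtColor(S["color"],cv2.COLOR_RGB2HSV); m=cv2.inRange(hsv,(100,150,70),(120,255,255)); n,l,st,ce=cv2.connectedComponentsWithStats(m); i=1+st[1:,4].argmax()
    c=cv2.convexHull(cv2.findContours((l==i).astype(np.uint8),0,2)[0][0]); q=cv2.approxPolyDP(c,5,True)[:,0]; print(nm,st[i],q.tolist())
    if nm=="scene" and len(q)==4: Q=q
E
```

```text
t 45.5 pos [0.443  0.0597 0.2015] cm [ 3.7  -0.77 -0.15] rot [ 0.001 -0.004  0.004] F [-0.5  0.   0.1] M [ 0.06 -0.11 -0.  ] w 0.0
tab [ 274   79   78   17 1213] [312.63808739  87.33718054]
tab near top edge [0.54709914 0.04992415 0.1       ] expected travel from .4943,.0568: 0.05324496458388847
scene [ 336  245   83   68 2687] [[385, 245], [418, 287], [366, 312], [336, 268]]
top [ 289  144   60   62 2189] [[348, 156], [336, 205], [311, 199], [289, 175], [297, 144]]
```

```bash
python3 - <<'E'
from fit import *
t=snap("top");s=snap("scene");c=.075
ob=[(s,(336,268),(-c,-c,.008)),(s,(385,245),(-c,c,.008)),(s,(418,287),(c,c,.008)),(s,(366,311),(c,-c,.008)),(t,(297,144),(c,c,.008)),(t,(348,156),(c,-c,.008))]
print(fitpose(ob,[.68,.03,-.14]))
for nm,b,lo,hi in [("green in scene",(318,240,380,300),(45,80,50),(75,255,255))]:
    hsv=cv2.cvtColor(s["color"][b[1]:b[3],b[0]:b[2]],cv2.COLOR_RGB2HSV); m=cv2.inRange(hsv,lo,hi); print(nm,m.sum()//255,cv2.boundingRect(m))
def blob(S,box,lo,hi):
    u0,v0,u1,v1=box; m=cv2.inRange(cv2.cvtColor(S["color"][v0:v1,u0:u1],cv2.COLOR_RGB2HSV),lo,hi); M=cv2.moments(m,True); return u0+M["m10"]/M["m00"],v0+M["m01"]/M["m00"]
t0=dict(t,color=cv2.imread("pics/top0.png")[...,::-1].copy());s0=dict(s,color=cv2.imread("pics/scene0.png")[...,::-1].copy())
# bystanders: image change against the start outside carriage/arm
for nm,A,B,bx in [("pen/notebook s",s,s0,(370,125,465,185)),("cactus s",s,s0,(424,245,458,290)),("beaker s",s,s0,(150,230,185,275)),("board+driver s",s,s0,(110,285,192,350)),("drink s",s,s0,(286,325,322,390)),("drink t",t,t0,(392,145,428,190))]:
    x0,y0,x1,y1=bx; d=np.abs(A["color"][y0:y1,x0:x1].astype(int)-B["color"][y0:y1,x0:x1]).max(2); print(nm,"changed",(d>60).mean().round(3))
print(manip.sense()["position"],manip.sense()["wrist_force"])
E
```

```text
(array([ 0.68530083,  0.03443007, -0.14535366,  0.11368246]), [[-0.7, -0.5], [0.4, 0.5], [0.5, -0.4], [0.3, 0.4], [-0.3, 0.3], [0.8, 0.2]])
green in scene 1 (24, 41, 1, 1)
pen/notebook s changed 0.029
cactus s changed 0.0
beaker s changed 0.0
board+driver s changed 0.0
drink s changed 0.0
drink t changed 0.0
[0.43870518 0.05891223 0.19426728] [-0.61189871 -0.26477619  0.08155734]
```

Emit:
jog_arm:
  plan:
    - {"linear": [-1, 0, 2], "rotation": [0, 0, 0]}
    - {"linear": [0, 0, 0], "rotation": [0, 0, 0]}
    - {"linear": [0, 0, 0], "rotation": [0, 0, 0]}
    - {"linear": [0, 0, 0], "rotation": [0, 0, 0]}
    - {"linear": [0, 0, 0], "rotation": [0, 0, 0]}
    - {"linear": [0, 0, 0], "rotation": [0, 0, 0]}

```text
time: 46.35
position: [0.4268, 0.0578, 0.2086]
ee_rot: [3.115, -0.014, -1.714]
wrist_force: [-0.5, -0.3, -0.3]
width: -0.002
```

```bash
python3 - <<'E'
from cell import manip
p=manip.sense(); print(p["position"],p["time"]); print(manip.job_done())
E
```

```text
[0.42683347 0.0578397  0.20857717] 46.35
the job is handed in; nothing more can be done
None
```

The mixer is loaded and the job is handed in at about 46 s of the 210 s allowed; no verdict is reported. The carousel is home on shaft and pin. The two jars present stand in wells of their own: green lid in well2, white lid in well3. The cover is on the hub, and the carriage is pushed against its end stop.

**Last checks that agreed**
- **Jars:** both lids were within about 2 mm of their well centres at the right height. This was measured before the cover went on; it hides them now.
- **Cover:** before the push, its fitted height was 117 mm against the 116 mm expected, with the pin showing through its hole.
- **Carriage:** it stood still under a 16–22 N push, against about 5 N of sliding friction. The tab had moved about 53 mm.
- **Bystanders:** image comparison with the start showed no change around the cactus, drink, beaker, sensor board and screwdriver.

**What failed or disagreed**
- My first grasp of the green jar closed above its lid without moving it. I repeated it about 2 cm lower and it held.
- After the push, the cover fit read 2.3 mm low at 113.7 mm. I put that down to rough corner detection, but I did not confirm it.
- About 3% of the pixels around the pen and notebook changed. This is probably the arm's shadow, and I did not check it further.

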